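# Reload the tube warmer and set its click timer

## Task

Lift the finished tube carriers out of the warmer by their handles and stand them in the steel return tray, and only then lift every tube-filled carrier on the bench into a bay of its own in the warmer; the empty carrier and everything else stay where they are. When all are loaded, set the timer dial to three clicks from zero for each new carrier (two carriers: 6, three carriers: 9) and let go.

Things in the scene. Friction and masses are not known exactly. Their poses are not given: they have to be found in the camera images.
- old1: Tube carrier, 250 g: white block 100 (x) x 56 (y) x 35 mm with 8 capped tubes (tops 87 mm above the underside). Handle: straight bar along x over its middle, 12 mm wide (y), 14 mm deep, centre 124 mm above the underside, 84 mm clear between its end posts. Origin: centre of underside. Finished batch: stands in a bay of the warmer at the start. May be absent.
- old2: Tube carrier, 250 g: white block 100 (x) x 56 (y) x 35 mm with 8 capped tubes (tops 87 mm above the underside). Handle: straight bar along x over its middle, 12 mm wide (y), 14 mm deep, centre 124 mm above the underside, 84 mm clear between its end posts. Origin: centre of underside. Finished batch: stands in a bay of the warmer at the start. May be absent.
- new1: Tube carrier, 250 g: white block 100 (x) x 56 (y) x 35 mm with 8 capped tubes (tops 87 mm above the underside). Handle: straight bar along x over its middle, 12 mm wide (y), 14 mm deep, centre 124 mm above the underside, 84 mm clear between its end posts. Origin: centre of underside. New batch: stands on the bench to the right at the start. May be absent.
- new2: Tube carrier, 250 g: white block 100 (x) x 56 (y) x 35 mm with 8 capped tubes (tops 87 mm above the underside). Handle: straight bar along x over its middle, 12 mm wide (y), 14 mm deep, centre 124 mm above the underside, 84 mm clear between its end posts. Origin: centre of underside. New batch: stands on the bench to the right at the start. May be absent.
- new3: Tube carrier, 250 g: white block 100 (x) x 56 (y) x 35 mm with 8 capped tubes (tops 87 mm above the underside). Handle: straight bar along x over its middle, 12 mm wide (y), 14 mm deep, centre 124 mm above the underside, 84 mm clear between its end posts. Origin: centre of underside. New batch: stands on the bench to the right at the start. May be absent.
- empty: a carrier of the same shape and size as the others but with no tubes, only dark holes; it stands on the bench among the new ones. A bystander: leave it where it is.
- bay0 (a point): centre of the floor of the right-hand (-y) bay of the block warmer, x along the bay. Floor 116 (x) x about 68 (y) mm, rim 8 mm high; bays lie side by side 90 mm apart along y; a carrier stands in it with its x along the bay's x (either way round)
- bay1 (a point): centre of the floor of the middle bay of the block warmer, x along the bay. Floor 116 (x) x about 68 (y) mm, rim 8 mm high; bays lie side by side 90 mm apart along y; a carrier stands in it with its x along the bay's x (either way round)
- bay2 (a point): centre of the floor of the left-hand (+y) bay of the block warmer, x along the bay. Floor 116 (x) x about 68 (y) mm, rim 8 mm high; bays lie side by side 90 mm apart along y; a carrier stands in it with its x along the bay's x (either way round)
- tray_in (a point): centre of the inner floor of the steel return tray (fixed), on the left of the bench; inside 140 (x) x 190 (y) mm, walls 5 mm thick, 22 mm high outside, floor 5 mm above the bench. It takes two carriers side by side, x along x, 90 mm apart
- timer (a joint): timer dial's angle, rad: 0 at its zero stop, growing clockwise from above, to 5.24 (10 clicks); turns both ways. One click is 30 degrees (0.5236); a spring detent, about 0.1 N m, pulls it to the nearest click when let go. At 0 the grip's white pointer points along -x of the warmer, at the widest mark; one mark per click, longer at 3, 6, 9. Starts at 0, 1 or 2 clicks
- timer_grip (a point): point to grip on the dial's upright axis: middle of its bar grip, 60 mm long (x of this point, turning with the dial; pointer at the -x end), 14 mm wide, top 9 mm above this point; the 64 mm disc under the bar is 23 mm below it. The dial is on the warmer's front part, 143 mm in front of the middle bay's centre; the warmer's top is 50 mm above the bench
- pot: small white-capped jar, 36 mm wide, 50 mm high; origin at its underside. A bystander: leave it where it is.
- beaker: clear beaker, 66 mm wide, 85 mm high; origin at its underside. A bystander: leave it where it is.
- flask: white bottle, 52 mm wide, 110 mm high; origin at its underside. A bystander: leave it where it is.

How it is judged (in metres and radians):
On the way, in this order (a step that is already met when the one before it is completed fails the run):
1. all finished carriers stand upright in the return tray, and no new carrier is in a bay yet (x of old1 in the frame of tray_in between -0.045 and 0.045 m and y of old1 in the frame of tray_in between -0.085 and 0.085 m and z of old1 in the frame of tray_in between -0.004 and 0.004 m and angle between each of old1, old2's own z axis and vertical below 0.08 rad and linear speed of each of old1, old2 below 0.03 m/s and x of old2 in the frame of tray_in between -0.045 and 0.045 m and y of old2 in the frame of tray_in between -0.085 and 0.085 m and z of old2 in the frame of tray_in between -0.004 and 0.004 m and horizontal distance between each of new1, new2, new3 and bay0 above 0.03 m and horizontal distance between each of new1, new2, new3 and bay1 above 0.03 m and horizontal distance between each of new1, new2, new3 and bay2 above 0.03 m), for 0.2 s.
2. all new carriers stand upright in bays of the warmer, and the dial has not been wound yet (below 2.7 clicks) (((horizontal distance between new1 and bay0 below 0.014 m and z of new1 in the frame of bay0 between -0.004 and 0.006 m) or (horizontal distance between new1 and bay1 below 0.014 m and z of new1 in the frame of bay1 between -0.004 and 0.006 m) or (horizontal distance between new1 and bay2 below 0.014 m and z of new1 in the frame of bay2 between -0.004 and 0.006 m)) and angle between each of new1, new2, new3's own z axis and vertical below 0.12 rad and ((horizontal distance between new2 and bay0 below 0.014 m and z of new2 in the frame of bay0 between -0.004 and 0.006 m) or (horizontal distance between new2 and bay1 below 0.014 m and z of new2 in the frame of bay1 between -0.004 and 0.006 m) or (horizontal distance between new2 and bay2 below 0.014 m and z of new2 in the frame of bay2 between -0.004 and 0.006 m)) and ((horizontal distance between new3 and bay0 below 0.014 m and z of new3 in the frame of bay0 between -0.004 and 0.006 m) or (horizontal distance between new3 and bay1 below 0.014 m and z of new3 in the frame of bay1 between -0.004 and 0.006 m) or (horizontal distance between new3 and bay2 below 0.014 m and z of new3 in the frame of bay2 between -0.004 and 0.006 m)) and value of joint timer below 1.4 rad), for 0.2 s.
3. the dial stands at three clicks per new carrier ((((height (world z) of new1 above 50 m and value of joint timer above -10 rad) and value of joint timer between 2.99159 and 3.29159 rad) or ((height (world z) of new2 above 50 m and value of joint timer above -10 rad) and value of joint timer between 2.99159 and 3.29159 rad) or ((height (world z) of new3 above 50 m and value of joint timer above -10 rad) and value of joint timer between 2.99159 and 3.29159 rad) or (not (height (world z) of new1 above 50 m and value of joint timer above -10 rad) and not (height (world z) of new2 above 50 m and value of joint timer above -10 rad) and not (height (world z) of new3 above 50 m and value of joint timer above -10 rad) and value of joint timer between 4.56239 and 4.86239 rad))), for 0.3 s.
At the end, for the whole second after the job is handed in: each finished carrier upright on the return tray's floor; each new one upright on a bay floor, within 14 mm of its centre; dial at rest at 6 clicks (two new carriers) or 9 (three), within 0.15 rad; all let go (a height above 50 m in the rules means: that carrier is absent) (x of old1 in the frame of tray_in between -0.045 and 0.045 m and y of old1 in the frame of tray_in between -0.085 and 0.085 m and z of old1 in the frame of tray_in between -0.004 and 0.004 m and angle between each of old1, old2's own z axis and vertical below 0.08 rad and linear speed of each of old1, old2 below 0.03 m/s and x of old2 in the frame of tray_in between -0.045 and 0.045 m and y of old2 in the frame of tray_in between -0.085 and 0.085 m and z of old2 in the frame of tray_in between -0.004 and 0.004 m and ((horizontal distance between new1 and bay0 below 0.014 m and z of new1 in the frame of bay0 between -0.004 and 0.006 m) or (horizontal distance between new1 and bay1 below 0.014 m and z of new1 in the frame of bay1 between -0.004 and 0.006 m) or (horizontal distance between new1 and bay2 below 0.014 m and z of new1 in the frame of bay2 between -0.004 and 0.006 m)) and angle between each of new1, new2, new3's own z axis and vertical below 0.12 rad and ((horizontal distance between new2 and bay0 below 0.014 m and z of new2 in the frame of bay0 between -0.004 and 0.006 m) or (horizontal distance between new2 and bay1 below 0.014 m and z of new2 in the frame of bay1 between -0.004 and 0.006 m) or (horizontal distance between new2 and bay2 below 0.014 m and z of new2 in the frame of bay2 between -0.004 and 0.006 m)) and ((horizontal distance between new3 and bay0 below 0.014 m and z of new3 in the frame of bay0 between -0.004 and 0.006 m) or (horizontal distance between new3 and bay1 below 0.014 m and z of new3 in the frame of bay1 between -0.004 and 0.006 m) or (horizontal distance between new3 and bay2 below 0.014 m and z of new3 in the frame of bay2 between -0.004 and 0.006 m)) and (((height (world z) of new1 above 50 m and value of joint timer above -10 rad) and value of joint timer between 2.99159 and 3.29159 rad) or ((height (world z) of new2 above 50 m and value of joint timer above -10 rad) and value of joint timer between 2.99159 and 3.29159 rad) or ((height (world z) of new3 above 50 m and value of joint timer above -10 rad) and value of joint timer between 2.99159 and 3.29159 rad) or (not (height (world z) of new1 above 50 m and value of joint timer above -10 rad) and not (height (world z) of new2 above 50 m and value of joint timer above -10 rad) and not (height (world z) of new3 above 50 m and value of joint timer above -10 rad) and value of joint timer between 4.56239 and 4.86239 rad)) and velocity of joint timer between -0.05 and 0.05 rad/s); the robot touches nothing.
It fails at once if the empty carrier is moved more than 30 mm (distance of empty from where it was at the start of the episode above 0.03 m).
It fails at once if the small jar is moved more than 30 mm (distance of pot from where it was at the start of the episode above 0.03 m).
It fails at once if the beaker is moved more than 30 mm (distance of beaker from where it was at the start of the episode above 0.03 m).
It fails at once if the white bottle is moved more than 30 mm (distance of flask from where it was at the start of the episode above 0.03 m).
Of old1, old2 only 1 to 2 are there at a start; the rules pass over those that are not, and their reading is None.
Of new1, new2, new3 only 2 to 3 are there at a start; the rules pass over those that are not, and their reading is None.
At some moment in a run one of new1, new2, new3 may be knocked a few centimetres aside while the robot is not near it.
Once in a run the grip may slacken for a moment while it holds something.
It also fails if it takes over 210 s, if anything falls off the work surface, if the arm or the gripper's body presses on something with over 40 N, if the wrist force passes 120 N, or if a joint passes its speed limit or range.

## Robot

A 6-joint arm with a two-finger parallel gripper is mounted at the origin on the work surface. World frame = base frame: x ahead of the robot, y to its left, z up, the work surface at z = 0. Lengths are in mm, angles in rad, forces in N, time in s.
With the tool pointing down it reaches from about 350 to 975 mm from the base axis. Payload 17.4 kg.
Tool frame: the origin (TCP) lies between the finger pads; the fingertips stand 11 mm ahead of it and the grasp point (between the pads) lies 8 mm behind it; z points along the fingers, y is the direction in which the jaws open and shut (so a half turn about z gives the same grasp; the last joint's range is limited). The gripper opens to 85 mm and grips with 20 to 120 N. Pads are 22 mm wide; open, the fingers measure 114 mm over their backs; the gripper's body (76 mm by 85 mm) begins 54 mm behind the grasp point. The pads swing forward as they close: fully open they stand 13 mm farther back than shut.
Start: joints at [1.144, 0.116, 1.442, -0, 1.584, -0.038], TCP at [255.886, 624.624, 242.303] pointing down, gripper open.
Joint ranges: [-2.83, 2.83], [-0.83, 2.19], [0.07, 2.5], [-1.14, 4.28], [0.01, 3], [-2.97, 2.97]. Speed limits (rad/s): [1.89, 1.89, 2.22, 3.14, 3.14, 3.14].

## Interface

Orientations are given as a unit quaternion [x, y, z, w].
In Python, from station import r gives the robot as it stands.
- The arm moves only by the tool drive_tool, never from a script. Its arguments are lists of equal length, an entry for each row: "travel": the shift along the tool's x, y, z in cm, a list of three; "rotation": the turn, a rotation vector about the tool's x, y, z in degrees, a list of three. In form: {"travel": [[tx, ty, tz], ...], "rotation": [[ax, ay, az], ...]}. A call has 1 to 8 rows; each row shifts and turns the commanded pose from where the row before left it, along the tool's axes as they then stand; what a row does not reach is not made up. A row lasts 1/12 s, in which the tool goes at most 41.7 mm and 7.16 degrees, less where a joint would pass 70% of its speed; a pose out of reach is approached as far as the arm can. A call is refused whole if a number of a shift passes 4.17 or a number of a turn 7.16, either way. A call with a gripper value outside its range is refused whole. "hand" is the opening, from 0 (shut) to 1 (fully open), set as the call begins (left out, the last holds). The fingers move at their own pace and stop on an object; "newtons" is the grip in N (left out, the last holds). Time passes only in rows, so rows that do not move let the fingers close. It gives the time, the measured TCP pose, the force and the opening at its end, in the units of the state.
- r.sense(): the state, without advancing time (a new reading comes with each control period).
- r.grab_frame(name): name is "scene" or "top" or "wrist"; returns (picture, depth): 420x560x3 uint8, blue, green, red; 420x560 float32, mm along the optical axis (not along the pixel's ray), 0 where there is no reading.
- r.camera_info(name): a dict with "K" (3x3 intrinsics, pixels), "camera_from_world" (4x4, takes a point from world to camera coordinates). Camera axes: x right, y up, looking along -z (the intrinsics and any distortion apply to the point x, -y, -z); pixel columns grow to the right and rows downward; lengths in mm; the calibration is good to about 2 mm. A picture is of the moment at which its call begins: read the wrist's pose just before it. camera_info takes no time and is no camera call; for the wrist camera it gives the pose at the moment of the call.
- r.finish_job(): hands the job in, once; it reports no verdict.
Trained networks look in the newest picture that a camera, given by its name, has taken for a name from the list of things; names that differ only in an ending like _2 or _b are one class to them, and where a whole thing is asked for, a point or a joint stands for the part that bears it (a point fixed in the world has none). Each returns a list of dicts, best first, with "confidence" (0 to 1); they miss things now and then, are a little off and sometimes report something else, mostly with a low value. They report only what shows in the picture. A call takes as long as a camera call.
- r.find_in(camera, name): "box" ([left, top, right, bottom] in pixels, round what is visible of it).
- r.regions_of(camera, name): "pixels" (420x560 bool, what is visible of it) and "box" ([left, top, right, bottom] in pixels, round what is visible of it).
- r.mark_of(camera, name): "uv" ([column, row] in pixels: a listed point, or the origin of a listed thing).
The state is a dict: "time_s": time; "joints": joint angles; "joint_velocities": joint speeds; "joint_torque": joint torques, N m; "eef_pos": TCP position; "orientation": TCP orientation; "ft_force": force on the tool from outside, world axes, zero at the start; "wrist_torque": the same for the moment, N m; "gripper_width": finger opening in mm.
Only numpy, scipy, OpenCV 4.12 (cv2) and the standard library are available. Lean on these libraries where they do the work, as an engineer would, in place of code of your own. Each camera call takes 0.05 s, during which the arm holds its last target.

## Working session

There is one attempt and no reset: what is moved stays moved. The work goes in short steps, Python scripts to look and compute and a tool call to move; the robot and the scene stay as the last step left them, time stands still between calls to the robot, and variables do not carry over. Pictures are saved under pics/ and viewed, and the job is handed in when it is done.

Besides the shell and the picture viewer there is one more tool, called after "Request:" as name(argument=value, ...) on one line, values as JSON. drive_tool: Moves the arm, as the interface text tells. Its arguments: {"type":"object","properties":{"travel":{"type":"array"},"rotation":{"type":"array"},"hand":{"type":"number"},"newtons":{"type":"number"}},"required":["travel","rotation"]}

```bash
ls; mkdir -p pics
python3 - <<'E'
from station import r
import cv2,numpy as np
print(r.sense())
for c in ("scene","top","wrist"):
    p,d=r.grab_frame(c); cv2.imwrite(f"pics/{c}0.png",p); np.save(f"{c}0.npy",d)
    i=r.camera_info(c); print(c,np.round(i["K"],1).tolist(),np.round(i["camera_from_world"],3).tolist())
E
```

```text
pics
{'time_s': 0.0, 'joints': array([ 1.14420945e+00,  1.16476083e-01,  1.44227518e+00, -9.18210646e-06,
        1.58400281e+00, -3.78079147e-02]), 'joint_velocities': array([-6.52293088e-04,  7.30186300e-04, -1.56839529e-04,  5.10147540e-04,
       -2.07106967e-03,  4.31749618e-05]), 'joint_torque': array([ 2.07870566e-03, -7.31998014e+01, -6.32487702e+01,  5.06763195e-05,
        6.37576362e-03, -3.11003127e-06]), 'eef_pos': array([255.8043566 , 624.45313141, 241.56268921]), 'orientation': array([ 1.93167573e-01,  9.81165609e-01, -5.66178617e-04, -1.29162682e-04]), 'ft_force': array([0.29277824, 0.40894333, 0.61339372]), 'wrist_torque': array([-0.03046349,  0.05616636,  0.00330335]), 'gripper_width': 85.56806362172703}
scene [[485.1, 0.0, 274.0], [0.0, 485.1, 205.5], [0.0, 0.0, 1.0]] [[-0.311, 0.95, -0.006, 182.545], [-0.666, -0.214, 0.714, 325.078], [0.678, 0.226, 0.7, -1703.278], [0.0, 0.0, 0.0, 1.0]]
top [[411.4, 0.0, 277.2], [0.0, 411.4, 205.9], [0.0, 0.0, 1.0]] [[-0.012, -1.0, -0.017, 26.59], [0.981, -0.015, 0.193, -634.885], [-0.193, -0.015, 0.981, -1114.006], [0.0, 0.0, 0.0, 1.0]]
wrist [[295.6, 0.0, 278.9], [0.0, 295.6, 208.4], [0.0, 0.0, 1.0]] [[0.379, 0.926, -0.001, -674.951], [-0.891, 0.364, -0.271, 36.11], [-0.251, 0.103, 0.962, -377.854], [0.0, 0.0, 0.0, 1.0]]
```

View pics/scene0.png

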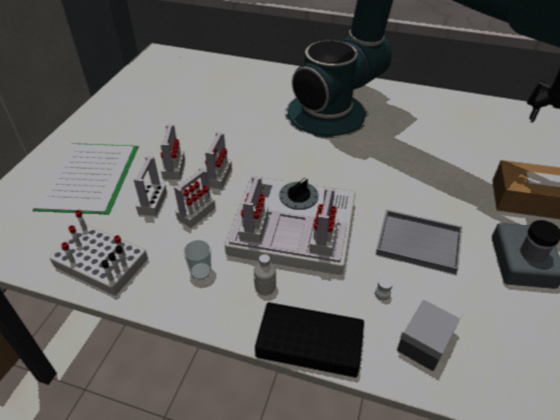

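View pics/top0.png

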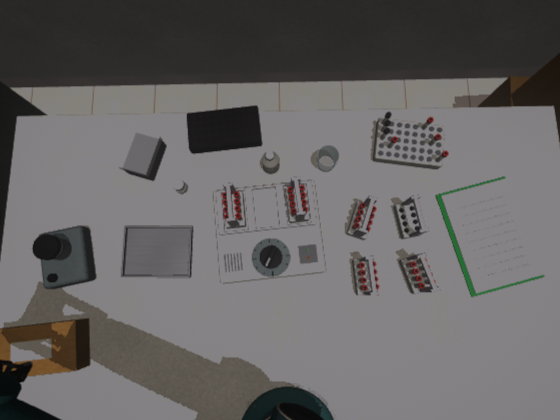

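View pics/wrist0.png

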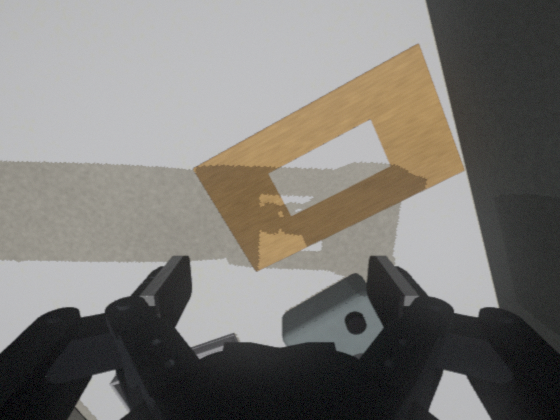

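The scene camera shows two finished carriers in the warmer (left and right bays) and four carriers on the bench. The one at top-view pixel (408,217) has dark holes, so it is the empty. Three are new, which makes 9 clicks. Next I'll measure the handles from depth.

```bash
cat > h.py <<'E'
from station import r
import cv2,numpy as np
def cloud(d,info):
    K=np.array(info["K"]);T=np.array(info["camera_from_world"])
    v,u=np.mgrid[0:d.shape[0],0:d.shape[1]]
    x=(u-K[0,2])/K[0,0]*d; y=-(v-K[1,2])/K[1,1]*d
    P=np.stack([x,y,-d],-1)
    W=(P-T[:3,3])@T[:3,:3]
    W[d<=0]=np.nan
    return W
def proj(p,info):
    K=np.array(info["K"]);T=np.array(info["camera_from_world"])
    q=T[:3,:3]@np.asarray(p,float)+T[:3,3]
    return K[0,0]*q[0]/-q[2]+K[0,2], -K[1,1]*q[1]/-q[2]+K[1,2]
def clusters(W,z0,z1,box,minn=8):
    m=(W[...,2]>z0)&(W[...,2]<z1)&(W[...,0]>box[0])&(W[...,0]<box[1])&(W[...,1]>box[2])&(W[...,1]<box[3])
    n,l,st,_=cv2.connectedComponentsWithStats(m.astype(np.uint8),connectivity=8)
    out=[]
    for i in range(1,n):
        if st[i,4]<minn: continue
        p=W[l==i]; (c,s,a)=cv2.minAreaRect(p[:,:2].astype(np.float32))
        if s[0]<s[1]: s=s[::-1]; a=a-90
        a=(a+90)%180-90
        out.append((np.round(p.mean(0),1),np.round(c,1),np.round(s,1),round(a,1),len(p)))
    return out
E
python3 - <<'E'
from h import *
for c in("top","scene"):
    d=np.load(f"{c}0.npy"); W=cloud(d,r.camera_info(c))
    print(c)
    for o in clusters(W,105,200,(200,1000,-600,600)): print(o)
    if c=="top":
        for n,px in dict(bench=(320,320),tray=(158,250),warm=(240,275),bay1=(266,210),disc=(260,245),bay0=(310,225),emp=(408,217)).items():
            print(n,W[px[1],px[0]].round(1))
E
```

```text
top
(array([ 891. , -304.8,  106.9]), array([ 890.3, -304.8]), array([14. , 10.1]), -44.2, 14)
(array([ 872.6, -423.1,  107.8]), array([ 872.8, -423.8]), array([10.5,  7.6]), -73.3, 9)
(array([ 818.1, -318.8,  106.8]), array([ 817.3, -318.8]), array([9.7, 6.3]), -26.4, 8)
(array([773.6,  36.7, 109.1]), array([773.4,  37.3]), array([23.1, 19.8]), -0.9, 56)
(array([ 771.1, -456.9,  106.2]), array([ 771.8, -457. ]), array([14.4,  6. ]), -5.8, 8)
(array([638.5, -37.4, 152.8]), array([640.2, -37.6]), array([101.1,  44.2]), 6.2, 534)
(array([625.1, 138.2, 153.3]), array([626.8, 140.4]), array([100.6,  46.6]), 5.0, 531)
(array([ 596.1, -224.1,  127.9]), array([ 598.2, -225.2]), array([100.7,  23.1]), -19.7, 234)
(array([ 596.5, -360.5,  128.1]), array([ 597.4, -360.9]), array([99.8, 25.1]), 9.9, 255)
(array([519.6, 598.8, 130.9]), array([519.3, 598.1]), array([22.1,  3.6]), -0.5, 23)
(array([ 441.6, -371.3,  127.6]), array([ 442.6, -372.6]), array([99.9, 26.3]), 17.9, 279)
(array([ 435.9, -226.3,  128.6]), array([ 436.5, -227. ]), array([99.5, 23.6]), 4.4, 248)
bench [314.1 -99.3  -1. ]
tra
[... 801 characters left out ...]
21.7, -440.5,  106.5]), array([ 821. , -440.3]), array([14.1, 11.5]), 62.2, 14)
(array([521.5, 599.2, 131.6]), array([520.9, 599. ]), array([19.7,  2. ]), -0.3, 24)
(array([ 815.5, -317.6,  106.3]), array([ 815.5, -317.6]), array([11.8, 11.6]), -85.9, 16)
(array([ 871.9, -421.3,  106.2]), array([ 872.3, -421.3]), array([14. ,  7.4]), 27.6, 16)
(array([ 842.2, -297.4,  106.4]), array([ 841.6, -295.9]), array([13.8, 11.5]), 84.2, 17)
(array([ 867.4, -301. ,  106.2]), array([ 867.1, -301.7]), array([12.4,  8.2]), 44.7, 15)
(array([773.5,  36.9, 109.6]), array([772.9,  36.9]), array([25.8, 20.4]), 19.0, 79)
(array([ 891.7, -303.1,  106.8]), array([ 890.6, -303.6]), array([12.3,  7. ]), 15.0, 11)
```

Run:
```python
from h import *
p=cv2.imread("pics/top0.png"); q=cv2.resize(p[160:300,205:445],None,fx=3.3,fy=3.3,interpolation=cv2.INTER_CUBIC); cv2.imwrite("pics/topz.png",q)
p=cv2.imread("pics/scene0.png"); q=cv2.resize(p[100:280,120:370],None,fx=3.2,fy=3.2,interpolation=cv2.INTER_CUBIC); cv2.imwrite("pics/scz.png",q)
for n in("bay0","bay1","bay2","tray_in","timer_grip","new1","old1","empty"):
    for c in("top","scene"):
        print(n,c,[(np.round(k["uv"],1).tolist(),round(k["confidence"],2)) for k in r.mark_of(c,n)])
```

```text
bay0 top [([233.7, 210.6], 0.95), ([265.8, 206.3], 0.84), ([293.2, 202.5], 0.67), ([181.2, 184.8], 0.18)]
bay0 scene [([287.4, 235.2], 0.96), ([323.8, 239.4], 0.68), ([254.7, 226.8], 0.67)]
bay1 top [([233.7, 210.6], 0.95), ([265.8, 206.3], 0.84), ([293.2, 202.5], 0.67), ([181.2, 184.8], 0.18)]
bay1 scene [([287.4, 235.2], 0.96), ([323.8, 239.4], 0.68), ([254.7, 226.8], 0.67)]
bay2 top [([233.7, 210.6], 0.95), ([265.8, 206.3], 0.84), ([293.2, 202.5], 0.67), ([181.2, 184.8], 0.18)]
bay2 scene [([287.4, 235.2], 0.96), ([323.8, 239.4], 0.68), ([254.7, 226.8], 0.67)]
tray_in top []
tray_in scene [([419.9, 240.5], 0.58)]
timer_grip top [([269.5, 257.5], 0.56)]
timer_grip scene [([299.2, 186.4], 0.85)]
new1 top [([356.8, 222.5], 0.64), ([360.7, 278.4], 0.57)]
new1 scene [([194.1, 215.1], 0.89), ([173.6, 174.0], 0.78), ([218.9, 178.5], 0.62)]
old1 top [([295.4, 203.3], 0.97), ([235.6, 212.1], 0.81)]
old1 scene [([255.6, 228.4], 0.59), ([317.2, 237.7], 0.55)]
empty top [([403.2, 221.2], 0.94), ([292.6, 203.8], 0.75)]
empty scene [([150.0, 202.8], 0.62)]
```

View pics/topz.png

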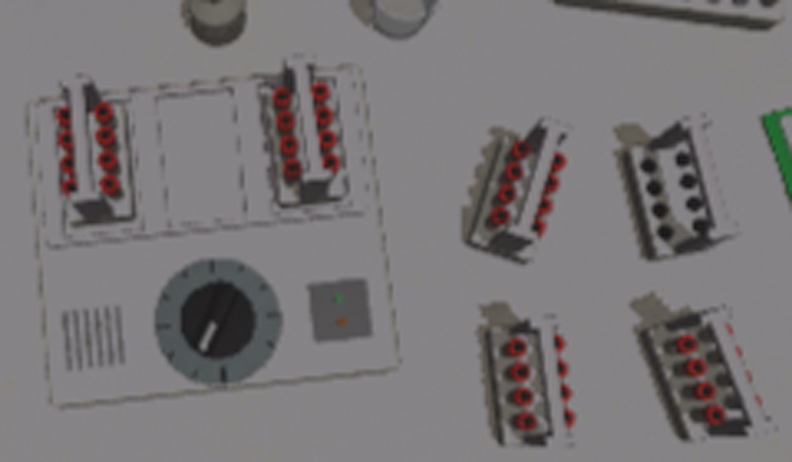

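View pics/scz.png

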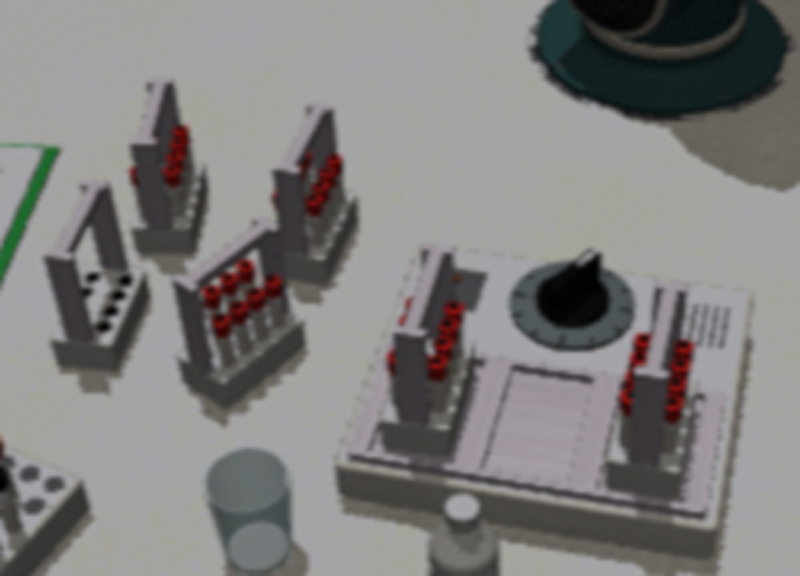

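Run:
```python
from h import *
d=np.load("top0.npy"); W=cloud(d,r.camera_info("top"))
# handle tops only
for o in clusters(W,157,176,(500,760,-120,220)): print("old",o)
for o in clusters(W,115,140,(350,720,-460,-150)): print("bench",o)
# warmer outline: z 40..56
m=(W[...,2]>38)&(W[...,2]<54)&(W[...,0]>380)&(W[...,0]<760)&(W[...,1]>-130)&(W[...,1]<250)
m=cv2.morphologyEx(m.astype(np.uint8),cv2.MORPH_OPEN,np.ones((3,3)))
n,l,st,_=cv2.connectedComponentsWithStats(m); i=1+np.argmax(st[1:,4]); print("warmer",cv2.minAreaRect(W[l==i][:,:2].astype(np.float32)),np.median(W[l==i][:,2]))
# tray rim
m=(W[...,2]>10)&(W[...,2]<35)&(W[...,0]>400)&(W[...,0]<650)&(W[...,1]>250)&(W[...,1]<500)
print("tray",cv2.minAreaRect(W[m][:,:2].astype(np.float32)),m.sum())
m=(W[...,2]>60)&(W[...,2]<105)&(W[...,0]>440)&(W[...,0]<560)&(W[...,1]>-30)&(W[...,1]<120)
p=W[m]; print("grip",len(p),np.median(p[:,2]),cv2.minAreaRect(p[:,:2].astype(np.float32)), p.mean(0))
m=(W[...,2]>50)&(W[...,2]<63)&(W[...,0]>440)&(W[...,0]<560)&(W[...,1]>-30)&(W[...,1]<120)
for x in range(440,560,10): print(x,[round(float(np.nanmedian(W[...,2][(abs(W[...,0]-x)<5)&(abs(W[...,1]-y)<5)]))) for y in range(0,110,10)])
```

```text
old (array([679.6, -24.5, 169.1]), array([679. , -25.5]), array([14.4,  3.7]), 35.8, 9)
old (array([591.6, -43. , 166.9]), array([591.7, -43.4]), array([23.6,  3.7]), 89.2, 16)
old (array([578.1, 132.9, 164.9]), array([577.4, 134.7]), array([23.1,  4.5]), -74.0, 14)
bench (array([ 596.9, -224.5,  128.9]), array([ 598.3, -225.2]), array([100.6,  23.1]), -19.7, 222)
bench (array([ 596.2, -360.8,  128.6]), array([ 597.2, -360.9]), array([99.5, 25.1]), 9.9, 247)
bench (array([ 441.5, -371.7,  128.6]), array([ 442.5, -372.7]), array([99.7, 26.1]), 17.8, 264)
bench (array([ 435.5, -226.4,  128.9]), array([ 436.5, -227. ]), array([99.5, 23.6]), 4.4, 244)
warmer ((510.32257080078125, 39.75852966308594), (150.0728302001953, 300.72528076171875), 5.475464344024658) 48.72625762113757
tray ((517.669677734375, 372.8412780761719), (202.11154174804688, 149.4407501220703), 89.2932357788086) 575
grip 373 64.21602172604524 ((491.9750671386719, 42.21781921386719), (77.27418518066406, 66.98963165283203), 58.88316345214844) [491.910341    36.89967356  72.76800824]
440 [34, 47, 46, 55, 48, 51, 47, 48, 49, 49, 48]
450 [48, 54, 56, 55, 54, 54, 54, 54, 50, 49, 49]
460 [55, 53, 55, 56, 57, 56, 54, 54, 50, 49, 49]
470 [54, 54, 61, 62, 89, 93, 59, 54, 55, 51, 48]
480 [55, 63, 62, 64, 94, 94, 63, 54, 55, 51, 49]
490 [55, 64, 63, 66, 95, 64, 62, 57, 56, 54, 49]
500 [54, 61, 63, 92, 94, 63, 62, 57, 55, 53, 48]
510 [55, 56, 65, 94, 79, 64, 63, 54, 55, 49, 48]
520 [54, 56, 56, 92, 62, 62, 56, 54, 54, 49, 47]
530 [54, 54, 53, 55, 56, 55, 53, 55, 50, 49, 49]
540 [49, 49, 54, 53, 53, 55, 52, 48, 47, 49, 49]
550 [50, 48, 48, 50, 48, 49, 48, 50, 48, 50, 49]
```

Run:
```python
from h import *
for c in("top","scene"):
    d=np.load(f"{c}0.npy"); I=r.camera_info(c); W=cloud(d,I)
    print(c)
    for o in clusters(W,172,190,(500,760,-120,220)): print("old",o)
    for o in clusters(W,122,140,(350,720,-460,-150)): print("bench",o)
    for o in clusters(W,84,105,(440,560,-30,120)): print("grip",o)
    p=cv2.imread(f"pics/{c}0.png")
    for nm,px in dict(top=[(233.7,210.6),(265.8,206.3),(293.2,202.5)],scene=[(323.8,239.4),(287.4,235.2),(254.7,226.8)]).items():
        if nm!=c: continue
        K=np.array(I["K"]);T=np.array(I["camera_from_world"])
        for u,v in px:
            ray=T[:3,:3].T@np.array([(u-K[0,2])/K[0,0],-(v-K[1,2])/K[1,1],-1]); o=-T[:3,:3].T@T[:3,3]
            print("bay",(o+ray*(50-o[2])/ray[2]).round(1))
    for x in range(570,700,15): print(x,[round(float(np.nanmedian(W[...,2][(abs(W[...,0]-x)<4)&(abs(W[...,1]-y)<4)]))) for y in range(-80,190,10)])
```

```text
top
old (array([640. , -37.8, 179.6]), array([640.4, -37.7]), array([101. ,  24.1]), 6.6, 217)
old (array([626. , 139.8, 179.3]), array([627.1, 140.6]), array([100. ,  24.1]), 5.6, 218)
bench (array([ 597.7, -225.2,  129.6]), array([ 598.3, -225.2]), array([100.6,  23.1]), -19.7, 206)
bench (array([ 596.8, -361.2,  129.6]), array([ 597.2, -360.9]), array([99.5, 25.1]), 9.9, 224)
bench (array([ 442.3, -372. ,  129.6]), array([ 442.5, -372.7]), array([99.7, 26.1]), 17.8, 239)
bench (array([ 436.1, -226.8,  129.6]), array([ 436.5, -227. ]), array([99.5, 23.6]), 4.4, 229)
grip (array([492.1,  37.6,  93.8]), array([492.4,  37.7]), array([59.7, 13.9]), -24.7, 115)
bay [625.7 144.   50. ]
bay [637.   51.2  50. ]
bay [647.  -28.1  50. ]
570 [49, 48, 50, 49, 50, 50, 48, 49, 50, 47, 51, 50, 51, 53, 56, 56, 57, 58, 55, 56, 53, 54, 47, 51, 49, 54, 56]
585 [54, 55, 56, 58, 54, 54, 55, 53, 55, 56, 49, 49, 49, 49, 49, 51, 49, 57, 57, 80, 84, 179, 178, 131, 84, 54, 58]
600 [57, 83, 84, 181, 179, 90, 83, 49, 58, 57, 50, 48, 49, 49, 49, 49, 50, 58, 58, 81, 134, 134, 178, 139, 135, 54, 57]
615 [57, 81, 137, 136, 180, 134, 111, 51, 57, 57, 48, 49, 48, 50, 49, 49, 49, 56, 56, 67, 108, 138, 179, 138, 135, 52, 55]
630 [58, 51, 135, 134, 179, 132, 136, 51, 58, 55, 49, 50, 47, 50, 48, 50, 48, 56, 57, 52, 89, 132, 179, 142, 135, 87, 55]
  return np.nanmean(a, axis, out=out, keepdims=keepdims)
Traceback (most recent call last):
ValueError: cannot convert float NaN to integer
```

Handle tops are at z≈181 in the warmer and 131 on the bench, and warmer yaw is about 5.5°. The dial centre is (492, 38). Its pointer sits at about 155°, which is 1 click. I'll write a planning helper next.

```bash
cat > plan.py <<'E'
import sys
from h import *
from scipy.spatial.transform import Rotation as Ro
def plan(x,y,z,yaw,quiet=False):
    s=r.sense(); p=np.array(s["eef_pos"]); R=Ro.from_quat(s["orientation"]).as_matrix()
    cur=np.degrees(np.arctan2(R[1,0],R[0,0])); dy=(yaw-cur+180)%360-180
    t=np.radians(cur+dy); Rn=np.array([[np.cos(t),np.sin(t),0],[np.sin(t),-np.cos(t),0],[0,0,-1]])
    D=np.array([x,y,z])-p
    print("t %.2f pos %s yaw %.1f tilt %s"%(s["time_s"],p.round(1),cur,R[:2,2].round(4)),"q6 %.2f w %.1f F %s"%(s["joints"][5],s["gripper_width"],s["ft_force"].round(1)))
    print("rot_toolz %.1f deg | before-rot cm %s | after-rot cm %s"%(-dy,(R.T@D/10).round(2),(Rn.T@D/10).round(2)))
if __name__=="__main__": plan(*map(float,sys.argv[1:5]))
E
python3 plan.py 627 140.6 230 185.6
```

```text
t 0.95 pos [255.9 624.6 242.3] yaw 157.7 tilt [-0. -0.] q6 -0.04 w 85.4 F [ 0.2  0.5 -0.4]
rot_toolz -27.9 deg | before-rot cm [-52.69 -30.72   1.23] | after-rot cm [-32.21 -51.79   1.23]
```

Request:
drive_tool(travel=[[0, 0, 0], [0, 0, 0.3], [0, 0, 0.5], [0, 0, 0.4], [-1.5, -2.5, 0], [-2.4, -3.8, 0], [-2.4, -3.8, 0], [-2.4, -3.8, 0]], rotation=[[0, 0, -7], [0, 0, -7], [0, 0, -7], [0, 0, -7], [0, 0, 0], [0, 0, 0], [0, 0, 0], [0, 0, 0]], hand=0.7, newtons=60)

```text
time_s: 1.62
eef_pos: [350.8, 501.4, 230.2]
orientation: [-0.05, 0.999, -0.0, 0.0]
ft_force: [0.7, -0.4, 0.0]
gripper_width: 59.8
```

Request:
drive_tool(travel=[[-2.4, -3.8, 0], [-2.4, -3.8, 0], [-2.4, -3.8, 0], [-2.4, -3.8, 0], [-2.4, -3.8, 0], [-2.4, -3.8, 0], [-2.4, -3.8, 0], [-2.4, -3.8, 0]], rotation=[[0, 0, 0], [0, 0, 0], [0, 0, 0], [0, 0, 0], [0, 0, 0], [0, 0, 0], [0, 0, 0], [0, 0, 0]])

```text
time_s: 2.28
eef_pos: [556.4, 238.2, 230.6]
orientation: [-0.05, 0.999, 0.0, 0.0]
ft_force: [0.3, -0.7, 0.3]
gripper_width: 59.8
```

```bash
python3 plan.py 627 140.6 230 185.6
```

```text
t 2.28 pos [556.4 238.2 230.6] yaw -174.3 tilt [0.0005 0.0002] q6 -1.31 w 59.8 F [ 0.3 -0.7  0.3]
rot_toolz 0.1 deg | before-rot cm [ -6.05 -10.41   0.06] | after-rot cm [ -6.08 -10.4    0.06]
```

Request:
drive_tool(travel=[[-1.6, -2.8, 0], [-1.6, -2.8, 0], [-1.1, -1.9, 0], [0, 0, 0], [0, 0, 0], [0, 0, 0]], rotation=[[0, 0, 0], [0, 0, 0], [0, 0, 0], [0, 0, 0], [0, 0, 0], [0, 0, 0]])

```text
time_s: 2.78
eef_pos: [605.5, 170.1, 230.3]
orientation: [-0.05, 0.999, 0.0, -0.0]
ft_force: [-0.4, 0.3, -1.5]
gripper_width: 59.9
```

```bash
python3 plan.py 627 140.6 230 185.6
python3 - <<'E'
from h import *
I=r.camera_info("wrist"); p,d=r.grab_frame("wrist"); cv2.imwrite("pics/w1.png",p); W=cloud(d,I)
for o in clusters(W,172,190,(500,760,80,220)): print("old",o)
for n in("tray",): pass
E
```

```text
t 2.78 pos [605.5 170.1 230.3] yaw -174.3 tilt [-0.0002  0.0002] q6 -1.44 w 59.9 F [-0.4  0.3 -1.5]
rot_toolz 0.1 deg | before-rot cm [-1.85 -3.15  0.03] | after-rot cm [-1.85 -3.14  0.03]
old (array([621.6, 141.7, 180.1]), array([625.5, 141.6]), array([100.3,  24.1]), 4.9, 3199)
```

View pics/w1.png

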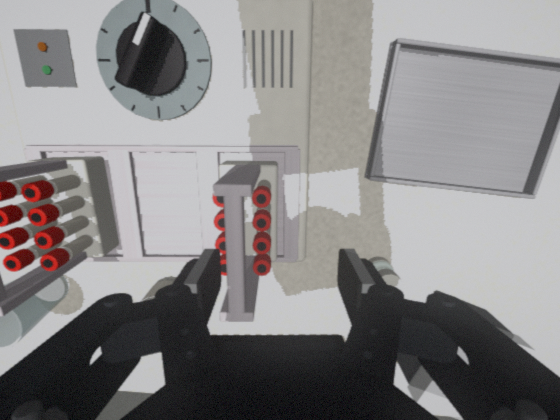

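Request:
drive_tool(travel=[[-0.9, -1.5, 0], [-0.9, -1.4, 0], [0, 0, 1.5], [0, 0, 1.7], [0, 0, 1.6], [0, 0, 1.0], [0, 0, 0.4], [0, 0, 0]], rotation=[[0, 0, 0.3], [0, 0, 0.3], [0, 0, 0], [0, 0, 0], [0, 0, 0], [0, 0, 0], [0, 0, 0], [0, 0, 0]])

```text
time_s: 3.5
eef_pos: [626.1, 142.8, 167.2]
orientation: [-0.045, 0.999, -0.0, -0.001]
ft_force: [0.9, -0.4, 0.1]
gripper_width: 59.8
```

```bash
python3 plan.py 625.8 141.4 166 185
```

```text
t 3.50 pos [626.1 142.8 167.2] yaw -174.9 tilt [-0.0015 -0.0003] q6 -1.48 w 59.8 F [ 0.9 -0.4  0.1]
rot_toolz 0.1 deg | before-rot cm [ 0.04 -0.14  0.12] | after-rot cm [ 0.04 -0.14  0.12]
```

Close the jaws.

Request:
drive_tool(travel=[[0, -0.1, 0.1], [0, 0, 0], [0, 0, 0], [0, 0, 0], [0, 0, 0], [0, 0, 0], [0, 0, 0]], rotation=[[0, 0, 0], [0, 0, 0], [0, 0, 0], [0, 0, 0], [0, 0, 0], [0, 0, 0], [0, 0, 0]], hand=0, newtons=70)

```text
time_s: 4.08
eef_pos: [626.9, 141.8, 168.2]
orientation: [-0.045, 0.999, 0.0, 0.001]
ft_force: [0.3, 1.9, 6.1]
gripper_width: 10.4
```

```bash
python3 plan.py 517.7 417.8 190 179.3
```

```text
t 4.08 pos [626.9 141.8 168.2] yaw -174.9 tilt [0.0014 0.0004] q6 -1.48 w 10.4 F [0.3 1.9 6.1]
rot_toolz 5.8 deg | before-rot cm [ 8.41 28.47 -2.18] | after-rot cm [11.25 27.47 -2.18]
```

Request:
drive_tool(travel=[[0, 0, -0.8], [0, 0, -1.5], [0, 0, -2], [0, 0, -1.5], [0, 0, -0.5], [0, 0, 0], [0.8, 2, 0], [1.1, 2.8, 0]], rotation=[[0, 0, 0], [0, 0, 0], [0, 0, 0], [0, 0, 0], [0, 0, 3], [0, 0, 2.8], [0, 0, 0], [0, 0, 0]])

```text
time_s: 4.75
eef_pos: [608.6, 188.8, 231.5]
orientation: [0.007, 1.0, -0.0, 0.0]
ft_force: [0.2, 0.9, -2.5]
gripper_width: 10.6
```

Request:
drive_tool(travel=[[1.2, 3, 0], [1.2, 3, 0], [1.2, 3, 0], [1.2, 3, 0], [1.2, 3, 0], [1.2, 3, 0], [0.8, 2, 0], [0, 0, 0]], rotation=[[0, 0, 0], [0, 0, 0], [0, 0, 0], [0, 0, 0], [0, 0, 0], [0, 0, 0], [0, 0, 0], [0, 0, 0]])

```text
time_s: 5.42
eef_pos: [528.8, 394.2, 231.2]
orientation: [0.004, 1.0, 0.001, -0.0]
ft_force: [0.0, 0.7, -1.4]
gripper_width: 10.5
```

Request:
drive_tool(travel=[[0, 0, 0], [0, 0, 0]], rotation=[[0, 0, 0], [0, 0, 0]])

```text
time_s: 5.58
eef_pos: [530.7, 390.5, 230.9]
orientation: [0.006, 1.0, -0.0, 0.0]
ft_force: [0.3, 0.3, -2.2]
gripper_width: 10.9
```

```bash
python3 plan.py 517.7 417.8 123 179.3
python3 - <<'E'
from h import *
I=r.camera_info("wrist"); p,d=r.grab_frame("wrist"); cv2.imwrite("pics/w2.png",p); W=cloud(d,I)
d=np.load("wrist0.npy")
z=r.sense()["eef_pos"][2]
for o in clusters(W,z-5,z+30,(350,760,200,520)): print("held",o)
m=(W[...,2]>10)&(W[...,2]<35)&(W[...,0]>400)&(W[...,0]<650)&(W[...,1]>250)&(W[...,1]<500)
print("tray",cv2.minAreaRect(W[m][:,:2].astype(np.float32)),m.sum())
E
```

```text
t 5.58 pos [530.7 390.5 230.9] yaw 179.3 tilt [ 0.0004 -0.0001] q6 -0.96 w 10.9 F [ 0.3  0.3 -2.2]
rot_toolz 0.0 deg | before-rot cm [ 1.33  2.71 10.79] | after-rot cm [ 1.33  2.71 10.79]
held (array([516.9, 390.5, 243.8]), array([525.9, 390.4]), array([93.4, 38. ]), -0.4, 7750)
tray ((514.6822509765625, 373.8015441894531), (200.64564514160156, 148.96759033203125), 89.31403350830078) 3131
```

View pics/w2.png

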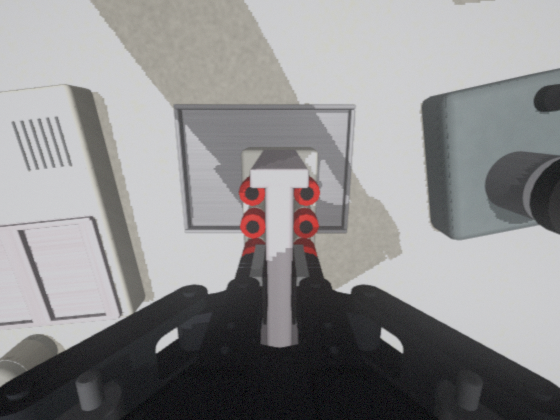

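Request:
drive_tool(travel=[[0.7, 1.3, 0], [0.7, 1.4, 0], [0, 0, 1.5], [0, 0, 2.5], [0, 0, 2.5], [0, 0, 2], [0, 0, 1.2], [0, 0, 0.6]], rotation=[[0, 0, 0], [0, 0, 0], [0, 0, 0], [0, 0, 0], [0, 0, 0], [0, 0, 0], [0, 0, 0], [0, 0, 0]])

```text
time_s: 6.3
eef_pos: [516.1, 417.6, 124.9]
orientation: [0.006, 1.0, -0.001, -0.001]
ft_force: [-1.1, -0.3, -2.6]
gripper_width: 10.5
```

Request:
drive_tool(travel=[[0, 0, 0.3], [0, 0, 0.15], [0, 0, 0]], rotation=[[0, 0, 0], [0, 0, 0], [0, 0, 0]])

```text
time_s: 6.55
eef_pos: [517.1, 418.2, 123.7]
orientation: [0.006, 1.0, 0.0, 0.0]
ft_force: [0.1, 0.7, -2.5]
gripper_width: 10.8
```

```bash
python3 plan.py 517.7 417.8 123 179.3
```

```text
t 6.55 pos [517.1 418.2 123.7] yaw 179.3 tilt [0.001  0.0007] q6 -0.92 w 10.8 F [ 0.1  0.7 -2.5]
rot_toolz 0.0 deg | before-rot cm [-0.06 -0.04  0.07] | after-rot cm [-0.06 -0.04  0.07]
```

Request:
drive_tool(travel=[[0, 0, 0.1], [0, 0, 0.05], [0, 0, 0]], rotation=[[0, 0, 0], [0, 0, 0], [0, 0, 0]])

```text
time_s: 6.8
eef_pos: [517.4, 418.4, 123.2]
orientation: [0.006, 1.0, 0.001, 0.001]
ft_force: [-0.9, 0.8, 5.3]
gripper_width: 10.4
```

Request:
drive_tool(travel=[[0, 0, 0], [0, 0, 0], [0, 0, 0], [0, 0, 0], [0, 0, -1], [0, 0, -2.5], [0, 0, -3], [0, 0, -3]], rotation=[[0, 0, 0], [0, 0, 0], [0, 0, 0], [0, 0, 0], [0, 0, 0], [0, 0, 0], [0, 0, 0], [0, 0, 0]], hand=0.6)

```text
time_s: 7.47
eef_pos: [516.6, 417.7, 217.8]
orientation: [0.006, 1.0, -0.0, -0.0]
ft_force: [0.1, 0.1, 0.7]
gripper_width: 50.9
```

```bash
python3 plan.py 640 -37.5 230 186.4
```

```text
t 7.47 pos [516.6 417.7 217.8] yaw 179.3 tilt [-0.0006 -0.0005] q6 -0.92 w 50.9 F [0.1 0.1 0.7]
rot_toolz -7.1 deg | before-rot cm [-12.88 -45.37  -1.2 ] | after-rot cm [ -7.19 -46.61  -1.22]
```

Request:
drive_tool(travel=[[0, -1.5, -1], [0, -2, 0], [-0.5, -3.3, 0], [-0.5, -3.3, 0], [-0.5, -3.3, 0], [-0.5, -3.3, 0], [-0.5, -3.3, 0], [-0.5, -3.3, 0]], rotation=[[0, 0, -3.6], [0, 0, -3.5], [0, 0, 0], [0, 0, 0], [0, 0, 0], [0, 0, 0], [0, 0, 0], [0, 0, 0]])

```text
time_s: 8.13
eef_pos: [569.8, 188.0, 227.3]
orientation: [-0.056, 0.998, 0.0, 0.0]
ft_force: [0.2, -0.5, 0.2]
gripper_width: 50.9
```

Request:
drive_tool(travel=[[-0.5, -3.3, 0], [-0.5, -3.3, 0], [-0.5, -3.3, 0], [-0.5, -3.3, 0], [-0.5, -3.3, 0], [-0.5, -2, 0], [0, 0, 0], [0, 0, 0]], rotation=[[0, 0, 0], [0, 0, 0], [0, 0, 0], [0, 0, 0], [0, 0, 0], [0, 0, 0], [0, 0, 0], [0, 0, 0]])

```text
time_s: 8.8
eef_pos: [620.3, 8.1, 226.8]
orientation: [-0.055, 0.998, 0.0, 0.0]
ft_force: [-0.7, 1.0, -0.6]
gripper_width: 51.4
```

```bash
python3 plan.py 640 -37.5 168 186.4
python3 - <<'E'
from h import *
I=r.camera_info("wrist"); p,d=r.grab_frame("wrist"); cv2.imwrite("pics/w3.png",p); W=cloud(d,I)
for o in clusters(W,172,190,(500,760,-90,60)): print("old",o)
# bay1 floor: 
m=(abs(W[...,2]-50)<3)
p,d=r.grab_frame("scene"); cv2.imwrite("pics/s3.png",p);
E
```

```text
t 8.80 pos [620.3   8.1 226.8] yaw -173.7 tilt [0.0002 0.0001] q6 -1.71 w 51.4 F [-0.7  1.  -0.6]
rot_toolz -0.1 deg | before-rot cm [-1.46 -4.75  5.88] | after-rot cm [-1.45 -4.76  5.88]
old (array([609.2, -39.8, 180. ]), array([614.8, -39.6]), array([51.4, 24. ]), 7.3, 1866)
old (array([682.4, -22.5, 178.7]), array([683.2, -22.7]), array([8.1, 7.5]), -2.3, 169)
```

View pics/w3.png

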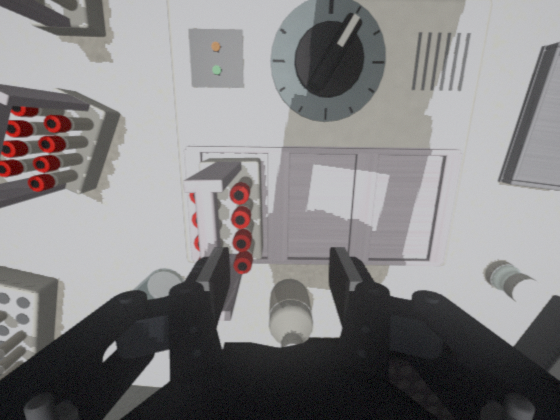

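View pics/s3.png

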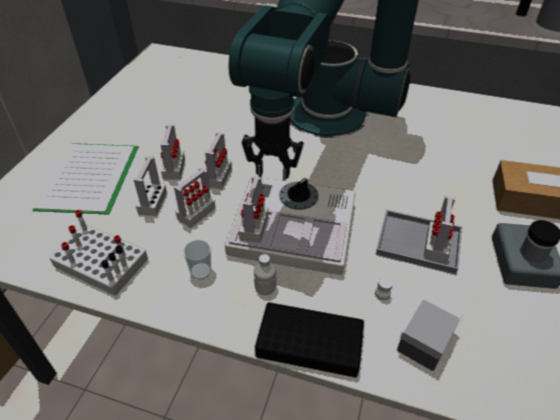

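Request:
drive_tool(travel=[[-0.7, -2.3, 0], [-0.7, -2.4, 0], [0, 0, 0.5], [0, 0, 1.5], [0, 0, 1.8], [0, 0, 1.2], [0, 0, 0.7], [0, 0, 0.1]], rotation=[[0, 0, -0.5], [0, 0, 0], [0, 0, 0], [0, 0, 0], [0, 0, 0], [0, 0, 0], [0, 0, 0], [0, 0, 0]])

```text
time_s: 9.57
eef_pos: [638.7, -35.1, 166.3]
orientation: [-0.061, 0.998, 0.0, -0.001]
ft_force: [-0.4, -0.1, -0.6]
gripper_width: 51.0
```

Request:
drive_tool(travel=[[0, 0, 0], [0, 0, 0], [0, 0, 0], [0, 0, 0], [0, 0, 0], [0, 0, 0]], rotation=[[0, 0, 0], [0, 0, 0], [0, 0, 0], [0, 0, 0], [0, 0, 0], [0, 0, 0]], hand=0)

```text
time_s: 10.07
eef_pos: [640.0, -36.1, 169.4]
orientation: [-0.06, 0.998, -0.0, 0.001]
ft_force: [0.8, -1.2, 6.5]
gripper_width: 10.8
```

```bash
python3 plan.py 517 328.5 230 179.3
```

```text
t 10.07 pos [640.  -36.1 169.4] yaw -173.1 tilt [ 0.0019 -0.0003] q6 -1.79 w 10.8 F [ 0.8 -1.2  6.5]
rot_toolz 7.6 deg | before-rot cm [ 7.81 37.68 -6.09] | after-rot cm [12.74 36.31 -6.06]
```

Request:
drive_tool(travel=[[0, 0, -0.8], [0, 0, -1.5], [0, 0, -2], [0, 0, -1.5], [0, 0, -0.3], [0.6, 1.6, 0], [0.9, 2.4, 0], [0.9, 2.5, 0]], rotation=[[0, 0, 0], [0, 0, 0], [0, 0, 0], [0, 0, 3.8], [0, 0, 3.8], [0, 0, 0], [0, 0, 0], [0, 0, 0]])

```text
time_s: 10.73
eef_pos: [615.7, 30.0, 229.9]
orientation: [0.006, 1.0, 0.0, -0.0]
ft_force: [-1.1, 0.1, -3.1]
gripper_width: 10.2
```

Request:
drive_tool(travel=[[1, 3, 0], [1, 3, 0], [1, 3, 0], [1, 3, 0], [1, 3, 0], [1, 3, 0], [1, 3, 0], [1, 3, 0]], rotation=[[0, 0, 0], [0, 0, 0], [0, 0, 0], [0, 0, 0], [0, 0, 0], [0, 0, 0], [0, 0, 0], [0, 0, 0]])

```text
time_s: 11.4
eef_pos: [537.9, 272.0, 230.1]
orientation: [0.005, 1.0, 0.0, -0.0]
ft_force: [0.3, 0.6, -2.6]
gripper_width: 10.6
```

Request:
drive_tool(travel=[[0.8, 2.5, 0], [0.5, 1.5, 0], [0, 0, 0], [0, 0, 0]], rotation=[[0, 0, 0], [0, 0, 0], [0, 0, 0], [0, 0, 0]])

```text
time_s: 11.73
eef_pos: [525.9, 311.2, 229.7]
orientation: [0.005, 1.0, -0.0, -0.0]
ft_force: [-0.2, -0.0, -1.8]
gripper_width: 10.4
```

```bash
python3 plan.py 517 328.5 124 179.3
python3 - <<'E'
from h import *
I=r.camera_info("wrist"); p,d=r.grab_frame("wrist"); cv2.imwrite("pics/w4.png",p)
E
```

```text
t 11.73 pos [525.9 311.2 229.7] yaw 179.5 tilt [-0.0002 -0.0002] q6 -1.07 w 10.4 F [-0.2 -0.  -1.8]
rot_toolz 0.2 deg | before-rot cm [ 0.91  1.73 10.57] | after-rot cm [ 0.91  1.72 10.57]
```

View pics/w4.png

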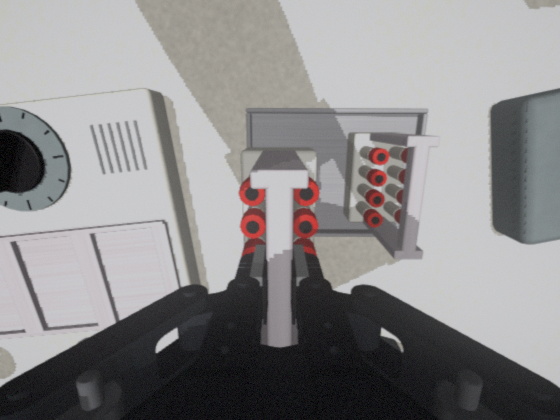

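Request:
drive_tool(travel=[[0.5, 0.9, 0], [0.4, 0.8, 0], [0, 0, 1.5], [0, 0, 2.5], [0, 0, 2.5], [0, 0, 2], [0, 0, 1.2], [0, 0, 0.6]], rotation=[[0, 0, 0], [0, 0, 0], [0, 0, 0], [0, 0, 0], [0, 0, 0], [0, 0, 0], [0, 0, 0], [0, 0, 0]])

```text
time_s: 12.45
eef_pos: [517.1, 326.9, 124.4]
orientation: [0.006, 1.0, -0.001, -0.001]
ft_force: [-17.5, -8.9, 54.9]
gripper_width: 10.6
```

Request:
drive_tool(travel=[[0, 0, 0.15], [0, 0, 0.1], [0, 0, 0], [0, 0, 0]], rotation=[[0, 0, 0], [0, 0, 0], [0, 0, 0], [0, 0, 0]])

```text
time_s: 12.78
eef_pos: [518.1, 327.5, 124.4]
orientation: [0.006, 1.0, 0.0, 0.0]
ft_force: [0.0, 0.2, -0.4]
gripper_width: 11.3
```

```bash
python3 plan.py 517 328.5 124 179.3
```

```text
t 12.78 pos [518.1 327.5 124.4] yaw 179.3 tilt [0.0009 0.0004] q6 -1.04 w 11.3 F [ 0.   0.2 -0.4]
rot_toolz 0.0 deg | before-rot cm [0.11 0.1  0.04] | after-rot cm [0.11 0.1  0.04]
```

Request:
drive_tool(travel=[[0, 0, 0], [0, 0, 0], [0, 0, 0], [0, 0, 0], [0, 0, -1], [0, 0, -2.5], [0, 0, -3], [0, 0, -3]], rotation=[[0, 0, 0], [0, 0, 0], [0, 0, 0], [0, 0, 0], [0, 0, 0], [0, 0, 0], [0, 0, 0], [0, 0, 0]], hand=0.6)

```text
time_s: 13.45
eef_pos: [517.5, 327.3, 220.4]
orientation: [0.006, 1.0, -0.0, -0.0]
ft_force: [0.1, 0.1, 1.2]
gripper_width: 51.0
```

```bash
cat > look.py <<'E'
from h import *
import sys
n=sys.argv[1]
for c in("top","scene"):
    I=r.camera_info(c); p,d=r.grab_frame(c); W=cloud(d,I); cv2.imwrite(f"pics/{c}_{n}.png",p)
    print(c)
    for o in clusters(W,122,140,(350,760,-500,-130)): print("bench",o)
    for o in clusters(W,172,190,(500,760,-120,220)): print("warmer",o)
    for o in clusters(W,124,145,(400,620,260,480)): print("tray",o)
    for o in clusters(W,84,105,(440,560,-30,120)): print("grip",o)
E
python3 look.py a; python3 plan.py 430 -226 200 184.5
```

```text
top
bench (array([ 597.8, -225.2,  129.5]), array([ 598.3, -225.1]), array([100.2,  23.5]), -19.3, 209)
bench (array([ 596.9, -361.1,  129.6]), array([ 597.5, -361.2]), array([99.9, 23.5]), 10.9, 225)
bench (array([ 441.7, -372.2,  129.2]), array([ 442.7, -372.6]), array([99.3, 24.7]), 18.7, 240)
bench (array([ 435.7, -226.8,  129.6]), array([ 436.6, -227.1]), array([99.4, 24.4]), 4.7, 231)
tray (array([562.6, 324.4, 133.1]), array([563.9, 325. ]), array([23.8, 17.6]), -57.2, 49)
tray (array([480.8, 415.8, 132.8]), array([480.8, 419.1]), array([30. , 23.9]), 16.2, 82)
grip (array([492. ,  37.7,  94.4]), array([492.5,  37.9]), array([59.5, 14. ]), -24.8, 117)
scene
bench (array([ 443.1, -371.1,  129.4]), array([ 439.7, -373.1]), array([109.2,  24.8]), 17.5, 154)
bench (array([ 438.6, -225.7,  129.7]), array([ 434.9, -226.5]), array([105.1,  23.9]), 5.2, 159)
bench (array([ 598.6, -360.3,  129.5]), array([ 595.4, -361.6]), array([105.5,  25.5]), 10.0, 196)
bench (array([ 598.4, -224.8,  129.3]), array([ 595.8, -226.1]), array([103.2,  26.7]), -19.7, 217)
tray (array([522.6, 325.2, 134. ]), array([518.1, 325.4]), array([103.2,  23.5]), -0.9, 214)
tray (array([521.4, 416.4, 133.8]), array([516.2, 416.6]), array([104.6,  23.8]), -1.0, 241)
grip (array([494.4,  38.5,  93.2]), array([490.2,  38.2]), array([62.6, 15.8]), -23.7, 124)
t 13.55 pos [519.  328.3 225.4] yaw 179.3 tilt [0.0067 0.0039] q6 -1.04 w 51.2 F [-0.7 -0.1 -0.6]
rot_toolz -5.2 deg | before-rot cm [  8.27 -55.54   2.26] | after-rot cm [ 13.22 -54.56   2.54]
```

View pics/top_a.png

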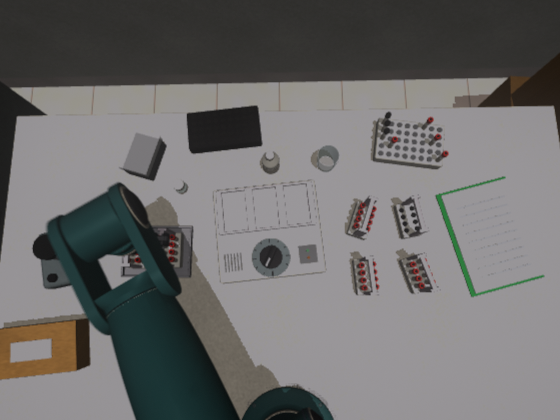

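```bash
cat > bays.py <<'E'
from h import *
import sys
c=sys.argv[1]
I=r.camera_info(c); p,d=r.grab_frame(c); W=cloud(d,I); cv2.imwrite(f"pics/bays_{c}.png",p)
psi=np.radians(5.5); b1=np.array([492+143*np.cos(psi),37.7+143*np.sin(psi)])
dx=(W[...,0]-b1[0])*np.cos(psi)+(W[...,1]-b1[1])*np.sin(psi); dy=-(W[...,0]-b1[0])*np.sin(psi)+(W[...,1]-b1[1])*np.cos(psi)
z=W[...,2]
for k in range(-1,2):
    lo=(abs(dx)<64)&(abs(dy-90*k)<42)&(z<53)&(z>44)
    lo=cv2.morphologyEx(lo.astype(np.uint8),cv2.MORPH_OPEN,np.ones((3,3)))
    n,l,st,_=cv2.connectedComponentsWithStats(lo); 
    if n<2: continue
    i=1+np.argmax(st[1:,4])
    q=np.stack([dx[l==i],dy[l==i]],-1); rc=cv2.minAreaRect(q.astype(np.float32))
    print(k,"nominal",(b1+90*k*np.array([-np.sin(psi),np.cos(psi)])).round(1),"local rect",np.round(rc[0],1),np.round(rc[1],1),round(rc[2],1),st[i,4],np.median(z[l==i]).round(1))
E
python3 bays.py top; python3 bays.py scene; python3 plan.py 600 10 230 160.5
```

```text
-1 nominal [643.  -38.2] local rect [  1.1 -89.8] [ 67.8 116. ] 89.8 828 49.1
0 nominal [634.3  51.4] local rect [1.3 0.4] [115.3  67.8] 0.6 795 48.9
1 nominal [625.7 141. ] local rect [ 1.1 90.8] [115.9  67.8] 0.2 834 49.0
-1 nominal [643.  -38.2] local rect [ -6.1 -91.3] [ 67.  114.5] 89.7 682 50.1
0 nominal [634.3  51.4] local rect [-7.1 -0.7] [113.1  67.4] 0.0 762 50.0
1 nominal [625.7 141. ] local rect [-6.4 89.8] [ 67.8 112.5] 89.9 793 50.0
t 13.65 pos [518.  327.6 220.1] yaw 179.3 tilt [0.0017 0.001 ] q6 -1.04 w 50.9 F [-1.2 -0.2  0.2]
rot_toolz 18.8 deg | before-rot cm [ -8.57 -31.66  -1.  ] | after-rot cm [-18.33 -27.21  -0.99]
```

```bash
python3 plan.py 598.3 -225.2 200 160.5
```

```text
t 13.65 pos [518.  327.6 220.1] yaw 179.3 tilt [0.0017 0.001 ] q6 -1.04 w 50.9 F [-1.2 -0.2  0.2]
rot_toolz 18.8 deg | before-rot cm [ -8.68 -55.19   1.97] | after-rot cm [-26.02 -49.43   2.01]
```

Request:
drive_tool(travel=[[0, 0, 0], [0, 0, 0], [0, 0, 0], [-1, -2, 0], [-1.6, -3, 0], [-1.6, -3, 0], [-1.6, -3, 0], [-1.6, -3, 0]], rotation=[[0, 0, 6.3], [0, 0, 6.3], [0, 0, 6.2], [0, 0, 0], [0, 0, 0], [0, 0, 0], [0, 0, 0], [0, 0, 0]])

```text
time_s: 14.32
eef_pos: [540.4, 169.3, 217.6]
orientation: [0.169, 0.986, -0.0, -0.001]
ft_force: [1.5, 0.2, -0.9]
gripper_width: 51.1
```

Request:
drive_tool(travel=[[-1.6, -3, 0], [-1.6, -3, 0], [-1.6, -3, 0], [-1.6, -3, 0], [-1.6, -3, 0], [-1.6, -3, 0], [-1.6, -3, 0.5], [-1.6, -3, 0.5]], rotation=[[0, 0, 0], [0, 0, 0], [0, 0, 0], [0, 0, 0], [0, 0, 0], [0, 0, 0], [0, 0, 0], [0, 0, 0]])

```text
time_s: 14.98
eef_pos: [581.2, -99.8, 207.8]
orientation: [0.169, 0.986, 0.0, -0.001]
ft_force: [0.7, 0.1, 0.3]
gripper_width: 51.3
```

Request:
drive_tool(travel=[[-1.6, -3, 0.5], [-1.6, -3, 0.5], [0, 0, 0], [0, 0, 0], [0, 0, 0]], rotation=[[0, 0, 0], [0, 0, 0], [0, 0, 0], [0, 0, 0], [0, 0, 0]])

```text
time_s: 15.4
eef_pos: [591.4, -165.1, 197.9]
orientation: [0.169, 0.986, 0.0, -0.001]
ft_force: [-0.2, -0.5, -0.7]
gripper_width: 51.3
```

```bash
cat > wl.py <<'E'
from h import *
import sys
# wl.py name zlo zhi xmin xmax ymin ymax
z=list(map(float,sys.argv[2:8]))
I=r.camera_info("wrist"); p,d=r.grab_frame("wrist"); cv2.imwrite(f"pics/w_{sys.argv[1]}.png",p); W=cloud(d,I)
for o in clusters(W,z[0],z[1],z[2:],60): print("wrist",o)
E
python3 plan.py 598.3 -225.2 118 160.5; python3 wl.py b 122 140 450 750 -330 -120
```

```text
t 15.40 pos [ 591.4 -165.1  197.9] yaw 160.5 tilt [-0.0014  0.0007] q6 -1.54 w 51.3 F [-0.2 -0.5 -0.7]
rot_toolz 0.0 deg | before-rot cm [-2.68 -5.44  7.99] | after-rot cm [-2.66 -5.44  7.99]
wrist (array([ 470. , -222.4,  129.7]), array([ 467.5, -223.9]), array([35.4, 24.8]), 4.8, 1741)
wrist (array([ 568.4, -213.8,  130. ]), array([ 573.6, -216.5]), array([52.1, 24.2]), -20.0, 1492)
```

View pics/w_b.png

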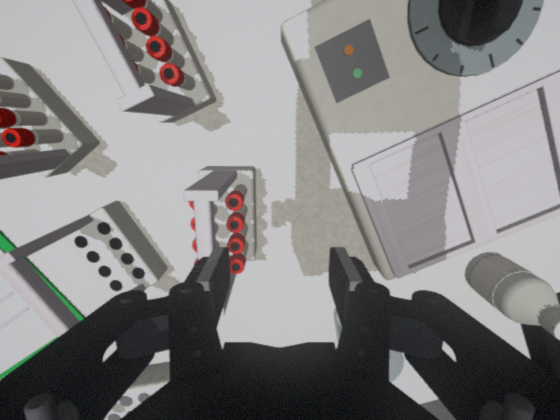

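Request:
drive_tool(travel=[[-1.2, -2.6, 0], [-1.3, -2.8, 0], [0, 0, 1], [0, 0, 2], [0, 0, 2], [0, 0, 1.7], [0, 0, 0.9], [0, 0, 0.4]], rotation=[[0, 0, 0], [0, 0, 0], [0, 0, 0], [0, 0, 0], [0, 0, 0], [0, 0, 0], [0, 0, 0], [0, 0, 0]])

```text
time_s: 16.12
eef_pos: [596.9, -223.4, 117.4]
orientation: [0.169, 0.986, 0.0, -0.001]
ft_force: [-0.6, -0.0, 1.0]
gripper_width: 51.4
```

Request:
drive_tool(travel=[[0, 0, 0], [0, 0, 0], [0, 0, 0], [0, 0, 0], [0, 0, 0], [0, 0, 0], [0, 0, 0]], rotation=[[0, 0, 0], [0, 0, 0], [0, 0, 0], [0, 0, 0], [0, 0, 0], [0, 0, 0], [0, 0, 0]], hand=0)

```text
time_s: 16.7
eef_pos: [597.8, -225.0, 120.2]
orientation: [0.169, 0.986, -0.0, 0.001]
ft_force: [-0.0, -1.7, 7.1]
gripper_width: 10.3
```

```bash
python3 plan.py 626.3 141.3 260 185.5
```

```text
t 16.70 pos [ 597.8 -225.   120.2] yaw 160.5 tilt [ 0.0019 -0.001 ] q6 -1.63 w 10.3 F [-0.  -1.7  7.1]
rot_toolz -25.0 deg | before-rot cm [  9.5   35.48 -14.01] | after-rot cm [ -6.35  36.19 -13.98]
```

Request:
drive_tool(travel=[[0, 0, -0.8], [0, 0, -1.7], [0, 0, -2.5], [0, 0, -3], [0, 0, -2.5], [0, 0, -1.5], [0, 0, 0], [0, 0, 0]], rotation=[[0, 0, 0], [0, 0, 0], [0, 0, 0], [0, 0, -5], [0, 0, -5], [0, 0, -5], [0, 0, -5], [0, 0, -5]])

```text
time_s: 17.37
eef_pos: [597.4, -224.6, 240.6]
orientation: [-0.05, 0.999, -0.0, 0.001]
ft_force: [-0.8, -0.2, -4.3]
gripper_width: 10.4
```

Request:
drive_tool(travel=[[-0.3, 1.5, 0], [-0.4, 2.4, 0], [-0.5, 3, 0], [-0.5, 3, 0], [-0.5, 3, 0], [-0.5, 3, 0], [-0.5, 3, 0], [-0.5, 3, 0]], rotation=[[0, 0, 0], [0, 0, 0], [0, 0, 0], [0, 0, 0], [0, 0, 0], [0, 0, 0], [0, 0, 0], [0, 0, 0]])

```text
time_s: 18.03
eef_pos: [612.6, -1.1, 239.0]
orientation: [-0.048, 0.999, 0.0, -0.0]
ft_force: [-0.2, -0.1, -2.8]
gripper_width: 10.3
```

Request:
drive_tool(travel=[[-0.5, 3, 0], [-0.5, 3, 0], [-0.5, 3, 0], [-0.5, 3, 0], [-0.4, 2, 0], [0, 0, 0], [0, 0, 0], [0, 0, 0]], rotation=[[0, 0, 0], [0, 0, 0], [0, 0, 0], [0, 0, 0], [0, 0, 0], [0, 0, 0], [0, 0, 0], [0, 0, 0]])

```text
time_s: 18.7
eef_pos: [623.2, 138.6, 238.8]
orientation: [-0.048, 0.999, -0.0, -0.0]
ft_force: [0.6, -0.3, -2.7]
gripper_width: 10.7
```

```bash
python3 plan.py 626.3 141.3 171 185.5;python3 wl.py c 220 270 450 750 0 250
```

```text
t 18.70 pos [623.2 138.6 238.8] yaw -174.5 tilt [-0.0004 -0.0002] q6 -1.49 w 10.7 F [ 0.6 -0.3 -2.7]
rot_toolz -0.0 deg | before-rot cm [-0.34  0.24  6.78] | after-rot cm [-0.34  0.24  6.78]
wrist (array([609.9, 137.1, 249.6]), array([618.4, 137.9]), array([93.5, 37.7]), 5.0, 8092)
```

View pics/w_c.png

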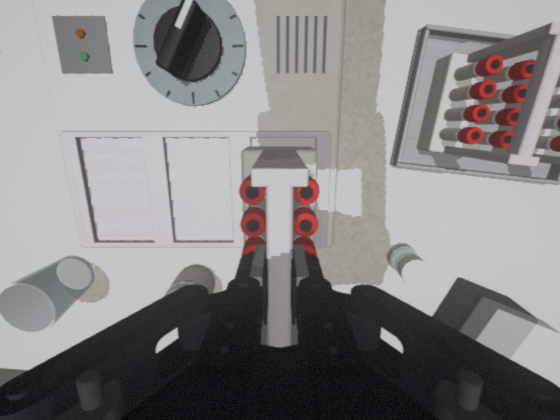

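Request:
drive_tool(travel=[[-0.4, 0.2, 0], [0, 0, 1], [0, 0, 2], [0, 0, 1.6], [0, 0, 0.8], [0, 0, 0.6], [0, 0, 0.4], [0, 0, 0.2]], rotation=[[0, 0, 0], [0, 0, 0], [0, 0, 0], [0, 0, 0], [0, 0, 0], [0, 0, 0], [0, 0, 0], [0, 0, 0]])

```text
time_s: 19.42
eef_pos: [627.3, 140.9, 172.7]
orientation: [-0.048, 0.999, 0.0, 0.0]
ft_force: [-0.1, 0.8, -2.9]
gripper_width: 10.4
```

Request:
drive_tool(travel=[[0, 0, 0.1], [0, 0, 0.1], [0, 0, 0], [0, 0, 0]], rotation=[[0, 0, 0], [0, 0, 0], [0, 0, 0], [0, 0, 0]])

```text
time_s: 19.75
eef_pos: [627.3, 141.0, 171.3]
orientation: [-0.048, 0.999, 0.0, 0.0]
ft_force: [0.6, -1.2, -3.7]
gripper_width: 10.6
```

```bash
python3 plan.py 627.5 141.3 170.2 185.5
```

```text
t 19.75 pos [627.3 141.  171.3] yaw -174.5 tilt [0.0006 0.0001] q6 -1.49 w 10.6 F [ 0.6 -1.2 -3.7]
rot_toolz 0.0 deg | before-rot cm [-0.02  0.03  0.11] | after-rot cm [-0.02  0.03  0.11]
```

Request:
drive_tool(travel=[[0, 0, 0.1], [0, 0, 0.05], [0, 0, 0]], rotation=[[0, 0, 0], [0, 0, 0], [0, 0, 0]])

```text
time_s: 20.0
eef_pos: [627.4, 140.9, 170.3]
orientation: [-0.048, 0.999, 0.0, 0.001]
ft_force: [-1.9, -1.8, 5.7]
gripper_width: 10.6
```

Request:
drive_tool(travel=[[0, 0, 0], [0, 0, 0], [0, 0, 0], [0, 0, 0], [0, 0, -1], [0, 0, -2], [0, 0, -2], [0, 0, -1]], rotation=[[0, 0, 0], [0, 0, 0], [0, 0, 0], [0, 0, 0], [0, 0, 0], [0, 0, 0], [0, 0, 0], [0, 0, 0]], hand=0.55)

```text
time_s: 20.67
eef_pos: [627.7, 141.1, 232.6]
orientation: [-0.048, 0.999, 0.0, 0.001]
ft_force: [0.4, -0.3, 0.8]
gripper_width: 47.3
```

```bash
python3 look.py d;  python3 plan.py 436.6 -227 225 184.6
```

```text
top
bench (array([ 596.3, -361.3,  129.6]), array([ 597.4, -361.6]), array([99.9, 23.1]), 9.8, 224)
bench (array([ 442.1, -371.9,  129.5]), array([ 442.5, -372.8]), array([99.9, 24.4]), 18.4, 244)
bench (array([ 435.7, -226.9,  129.6]), array([ 436.6, -227.3]), array([99.5, 23.9]), 4.9, 227)
warmer (array([604.3, 136.2, 179.2]), array([607.3, 132.9]), array([61.5, 22.8]), -2.4, 129)
tray (array([519.8, 324.2, 133.6]), array([519.6, 325.2]), array([98.6, 23.4]), -0.4, 235)
tray (array([517.8, 415.7, 133.1]), array([518.3, 417.2]), array([98.5, 25.5]), -0.3, 240)
grip (array([491.9,  37.7,  94.1]), array([492.4,  37.7]), array([59.4, 13.9]), -24.8, 118)
scene
bench (array([ 443.3, -371. ,  129.9]), array([ 441.2, -372.1]), array([106. ,  24.1]), 17.9, 154)
bench (array([ 437.4, -225.8,  129.4]), array([ 433.7, -227.5]), array([105.4,  24.1]), 4.9, 163)
bench (array([ 599.3, -360.5,  129.5]), array([ 596.6, -360.7]), array([100.,  25.]), 10.5, 191)
warmer (array([630.8, 139.6, 179.7]), array([625.3, 138.7]), array([104.7,  23.9]), 5.4, 232)
tray (array([522.5, 325.1, 134.4]), array([517.6, 325.5]), array([106.1,  23.6]), -0.8, 213)
tray (array([522. , 416.3, 133.9]), array([516.9, 416.6]), array([104.2,  24. ]), -0.9, 241)
grip (array([494.6,  38.4,  92.8]), array([491.1,  37.4]), array([63. , 16.8]), -26.7, 129)
t 20.77 pos [627.9 141.1 231.9] yaw -174.5 tilt [0.0035 0.0007] q6 -1.49 w 47.0 F [-0.4 -0.5 -0.8]
rot_toolz 0.9 deg | before-rot cm [ 22.58 -34.8    0.59] | after-rot cm [ 22.02 -35.16   0.69]
```

View pics/scene_d.png

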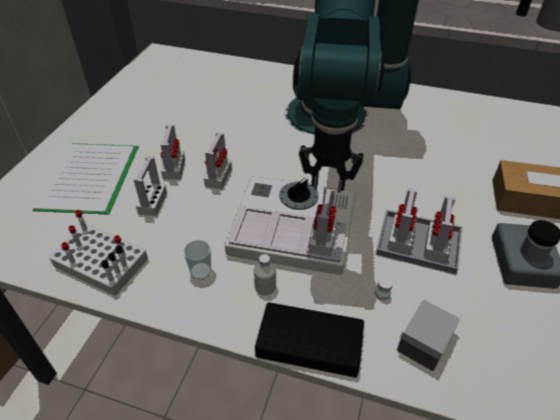

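Request:
drive_tool(travel=[[0.8, -1.4, 0], [1.6, -2.6, 0], [1.8, -2.8, 0], [1.8, -2.8, 0], [1.8, -2.8, 0], [1.8, -2.8, 0], [1.8, -2.8, 0], [1.8, -2.8, 0]], rotation=[[0, 0, 0.7], [0, 0, 0], [0, 0, 0], [0, 0, 0], [0, 0, 0], [0, 0, 0], [0, 0, 0], [0, 0, 0]])

```text
time_s: 21.43
eef_pos: [511.5, -79.0, 227.8]
orientation: [-0.042, 0.999, 0.0, -0.001]
ft_force: [1.6, -0.7, 0.8]
gripper_width: 47.0
```

Request:
drive_tool(travel=[[1.8, -2.8, 0.4], [1.8, -2.8, 0.8], [1.8, -2.8, 1], [1.8, -2.8, 0.8], [1, -1.5, 0], [0, 0, 0], [0, 0, 0], [0, 0, 0]], rotation=[[0, 0, 0], [0, 0, 0], [0, 0, 0], [0, 0, 0], [0, 0, 0], [0, 0, 0], [0, 0, 0], [0, 0, 0]])

```text
time_s: 22.1
eef_pos: [442.1, -210.7, 198.7]
orientation: [-0.042, 0.999, 0.0, -0.0]
ft_force: [-0.9, -0.1, -0.5]
gripper_width: 46.8
```

```bash
python3 plan.py 436.6 -227.2 118 184.8;python3 wl.py e 122 140 350 550 -330 -120
```

```text
t 22.10 pos [ 442.1 -210.7  198.7] yaw -175.2 tilt [-0.0006  0.0005] q6 -2.15 w 46.8 F [-0.9 -0.1 -0.5]
rot_toolz -0.0 deg | before-rot cm [ 0.68 -1.61  8.07] | after-rot cm [ 0.68 -1.6   8.07]
wrist (array([ 431.4, -226.5,  130.4]), array([ 434.8, -226.6]), array([99.8, 23.6]), 4.6, 2818)
```

View pics/w_e.png

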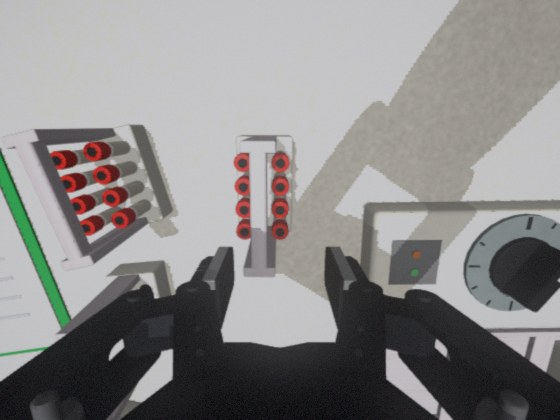

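Request:
drive_tool(travel=[[0.4, -0.8, 0], [0.4, -0.8, 0], [0, 0, 1], [0, 0, 2], [0, 0, 2], [0, 0, 1.7], [0, 0, 0.9], [0, 0, 0.4]], rotation=[[0, 0, 0], [0, 0, 0], [0, 0, 0], [0, 0, 0], [0, 0, 0], [0, 0, 0], [0, 0, 0], [0, 0, 0]])

```text
time_s: 22.82
eef_pos: [435.1, -227.2, 117.4]
orientation: [-0.042, 0.999, 0.001, -0.001]
ft_force: [0.0, -1.1, -0.3]
gripper_width: 46.9
```

Request:
drive_tool(travel=[[0, 0, 0], [0, 0, 0], [0, 0, 0], [0, 0, 0], [0, 0, 0], [0, 0, 0], [0, 0, 0]], rotation=[[0, 0, 0], [0, 0, 0], [0, 0, 0], [0, 0, 0], [0, 0, 0], [0, 0, 0], [0, 0, 0]], hand=0)

```text
time_s: 23.4
eef_pos: [436.1, -227.7, 120.3]
orientation: [-0.042, 0.999, -0.0, 0.001]
ft_force: [-0.7, 1.5, 7.0]
gripper_width: 10.3
```

```bash
python3 plan.py 635.5 51.6 255 185.5
```

```text
t 23.40 pos [ 436.1 -227.7  120.3] yaw -175.2 tilt [ 0.0015 -0.0007] q6 -2.19 w 10.3 F [-0.7  1.5  7. ]
rot_toolz -0.7 deg | before-rot cm [-22.24  26.14 -13.46] | after-rot cm [-22.52  25.89 -13.47]
```

Request:
drive_tool(travel=[[0, 0, -0.8], [0, 0, -1.7], [0, 0, -2.6], [0, 0, -3], [0, 0, -2.6], [0, 0, -1.7], [-0.4, 0.5, -0.4], [-1.2, 1.4, 0]], rotation=[[0, 0, 0], [0, 0, 0], [0, 0, 0], [0, 0, 0], [0, 0, -0.4], [0, 0, -0.4], [0, 0, 0], [0, 0, 0]])

```text
time_s: 24.07
eef_pos: [449.6, -207.8, 248.6]
orientation: [-0.048, 0.999, -0.001, 0.001]
ft_force: [0.2, 0.8, -2.5]
gripper_width: 10.5
```

Request:
drive_tool(travel=[[-1.8, 2.1, 0], [-2.1, 2.4, 0], [-2.1, 2.4, 0], [-2.1, 2.4, 0], [-2.1, 2.4, 0], [-2.1, 2.4, 0], [-2.1, 2.4, 0], [-2.1, 2.4, 0]], rotation=[[0, 0, 0], [0, 0, 0], [0, 0, 0], [0, 0, 0], [0, 0, 0], [0, 0, 0], [0, 0, 0], [0, 0, 0]])

```text
time_s: 24.73
eef_pos: [595.9, -0.8, 246.1]
orientation: [-0.049, 0.999, 0.0, -0.001]
ft_force: [0.5, -1.1, -2.9]
gripper_width: 10.2
```

Request:
drive_tool(travel=[[-2.1, 2.4, 0], [-1.2, 1.4, 0], [-0.8, 0.9, 0], [0, 0, 0], [0, 0, 0], [0, 0, 0]], rotation=[[0, 0, 0], [0, 0, 0], [0, 0, 0], [0, 0, 0], [0, 0, 0], [0, 0, 0]])

```text
time_s: 25.23
eef_pos: [631.2, 47.2, 247.1]
orientation: [-0.049, 0.999, -0.0, -0.0]
ft_force: [0.1, 0.0, -3.0]
gripper_width: 10.9
```

```bash
python3 plan.py 635.5 51.6 170.3 185.5;python3 wl.py f 225 280 450 750 -50 150
```

```text
t 25.23 pos [631.2  47.2 247.1] yaw -174.4 tilt [-0.0004 -0.0003] q6 -1.63 w 10.9 F [ 0.1  0.  -3. ]
rot_toolz 0.1 deg | before-rot cm [-0.48  0.4   7.68] | after-rot cm [-0.47  0.4   7.68]
wrist (array([618. ,  45.6, 258.2]), array([626.6,  46.6]), array([93.6, 37.7]), 6.2, 8261)
```

View pics/w_f.png

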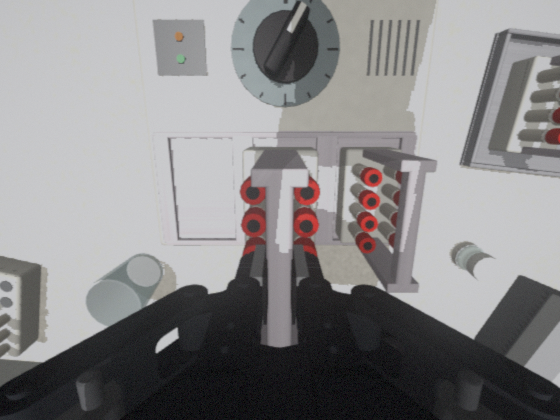

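Request:
drive_tool(travel=[[-0.5, 0.4, 0], [0, 0, 1], [0, 0, 2], [0, 0, 2], [0, 0, 1.2], [0, 0, 0.6], [0, 0, 0.4], [0, 0, 0.2]], rotation=[[0, 0, 0], [0, 0, 0], [0, 0, 0], [0, 0, 0], [0, 0, 0], [0, 0, 0], [0, 0, 0], [0, 0, 0]])

```text
time_s: 25.95
eef_pos: [636.3, 52.4, 173.3]
orientation: [-0.049, 0.999, -0.0, 0.0]
ft_force: [-0.3, -0.4, -2.2]
gripper_width: 10.6
```

Request:
drive_tool(travel=[[0, 0, 0.1], [0, 0, 0.1], [0, 0, 0.1], [0, 0, 0]], rotation=[[0, 0, 0], [0, 0, 0], [0, 0, 0], [0, 0, 0]])

```text
time_s: 26.28
eef_pos: [636.3, 52.5, 170.6]
orientation: [-0.049, 0.999, -0.0, 0.0]
ft_force: [-0.6, -0.5, -2.2]
gripper_width: 10.4
```

```bash
python3 plan.py 636.3 51.6 170.3 185.5
```

```text
t 26.28 pos [636.3  52.5 170.6] yaw -174.4 tilt [0.0005 0.    ] q6 -1.63 w 10.4 F [-0.6 -0.5 -2.2]
rot_toolz 0.1 deg | before-rot cm [ 0.01 -0.09  0.03] | after-rot cm [ 0.01 -0.09  0.03]
```

Request:
drive_tool(travel=[[0, 0, 0.1], [0, 0, 0.05], [0, 0, 0]], rotation=[[0, 0, 0], [0, 0, 0], [0, 0, 0]])

```text
time_s: 26.53
eef_pos: [636.5, 52.7, 170.4]
orientation: [-0.049, 0.999, 0.0, 0.001]
ft_force: [-4.1, 1.7, 7.4]
gripper_width: 10.5
```

Request:
drive_tool(travel=[[0, 0, 0], [0, 0, 0], [0, 0, 0], [0, 0, 0], [0, 0, -1], [0, 0, -2], [0, 0, -2], [0, 0, -1]], rotation=[[0, 0, 0], [0, 0, 0], [0, 0, 0], [0, 0, 0], [0, 0, 0], [0, 0, 0], [0, 0, 0], [0, 0, 0]], hand=0.5)

```text
time_s: 27.2
eef_pos: [636.7, 52.5, 232.1]
orientation: [-0.049, 0.999, -0.0, 0.001]
ft_force: [0.5, -0.2, 1.1]
gripper_width: 42.7
```

```bash
python3 look.py g;  python3 plan.py 442.5 -372.6 225 198.3
```

```text
top
bench (array([ 596.4, -361.3,  129.4]), array([ 597.2, -361.2]), array([99.4, 23.4]), 10.3, 222)
bench (array([ 441.6, -372.2,  129.6]), array([ 442.5, -372.5]), array([99.5, 24.3]), 17.5, 239)
warmer (array([610.1,  49.6, 179.3]), array([613.5,  47.8]), array([54.4, 20.5]), 0.1, 113)
warmer (array([585.1, 127.6, 178.2]), array([588.1, 126.3]), array([19.9,  7.8]), -1.3, 17)
tray (array([519.7, 324.1, 133.7]), array([519.4, 324.3]), array([98.4, 22.9]), -0.2, 236)
tray (array([518.2, 415.7, 133.2]), array([518.2, 417. ]), array([98.4, 25.3]), -0.6, 243)
scene
bench (array([ 444. , -370.6,  129.8]), array([ 439.2, -373.2]), array([108.2,  24.8]), 18.4, 150)
bench (array([ 599.1, -360.5,  129.6]), array([ 594.2, -362.1]), array([106.1,  25.5]), 9.3, 191)
warmer (array([640.6,  52.9, 179.8]), array([635.4,  51.5]), array([103.9,  23.7]), 6.3, 225)
warmer (array([629.7, 139.5, 179.9]), array([625.1, 139. ]), array([106.5,  24.3]), 5.8, 219)
tray (array([522.9, 325.3, 134.5]), array([517.5, 325.4]), array([102.9,  23.5]), -0.9, 214)
tray (array([522.3, 416.3, 133.8]), array([517.2, 417. ]), array([104. ,  24.4]), -0.7, 243)
grip (array([479.6,  48.4,  90.9]), array([485.1,  47. ]), array([43.1,  9.5]), -13.0, 32)
t 27.30 pos [636.9  52.5 231.3] yaw -174.4 tilt [0.0034 0.0001] q6 -1.63 w 42.4 F [ 0.2  0.8 -0.2]
rot_toolz -12.7 deg | before-rot cm [ 23.51 -40.4    0.56] | after-rot cm [ 31.8  -34.26   0.63]
```

View pics/scene_g.png

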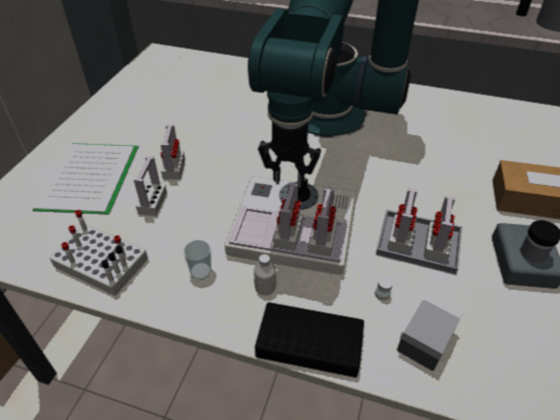

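Request:
drive_tool(travel=[[0, 0, 0], [0, 0, 0], [1.2, -1.3, 0], [2.2, -2.4, 0], [2.2, -2.4, 0], [2.2, -2.4, 0], [2.2, -2.4, 0], [2.2, -2.4, 0]], rotation=[[0, 0, -6.2], [0, 0, -6.2], [0, 0, 0], [0, 0, 0], [0, 0, 0], [0, 0, 0], [0, 0, 0], [0, 0, 0]])

```text
time_s: 27.97
eef_pos: [560.2, -112.8, 227.6]
orientation: [-0.157, 0.988, 0.0, -0.001]
ft_force: [0.8, 0.8, 0.3]
gripper_width: 42.7
```

Request:
drive_tool(travel=[[2.2, -2.4, 0], [2.2, -2.4, 0], [2.2, -2.4, 0], [2.2, -2.4, 0], [2.2, -2.4, 0.5], [2.2, -2.4, 1], [2.2, -2.4, 1], [2.2, -2.4, 0.5]], rotation=[[0, 0, 0], [0, 0, 0], [0, 0, 0], [0, 0, 0], [0, 0, 0], [0, 0, 0], [0, 0, 0], [0, 0, 0]])

```text
time_s: 28.63
eef_pos: [452.0, -349.7, 196.4]
orientation: [-0.157, 0.988, 0.001, -0.001]
ft_force: [0.5, 0.3, -0.6]
gripper_width: 42.8
```

Request:
drive_tool(travel=[[0.8, -0.8, 0], [0, 0, 0], [0, 0, 0], [0, 0, 0]], rotation=[[0, 0, 0], [0, 0, 0], [0, 0, 0], [0, 0, 0]])

```text
time_s: 28.97
eef_pos: [448.7, -358.1, 198.7]
orientation: [-0.157, 0.988, 0.0, 0.0]
ft_force: [0.3, -0.1, -0.1]
gripper_width: 42.6
```

```bash
python3 plan.py 442 -372.6 118 198;python3 wl.py h 122 140 350 550 -450 -300
```

```text
t 28.97 pos [ 448.7 -358.1  198.7] yaw -162.0 tilt [0.     0.0003] q6 -2.60 w 42.6 F [ 0.3 -0.1 -0.1]
rot_toolz 0.0 deg | before-rot cm [ 1.09 -1.18  8.07] | after-rot cm [ 1.08 -1.18  8.07]
wrist (array([ 437.3, -373. ,  130.5]), array([ 440.6, -371.9]), array([99.9, 23.9]), 18.1, 2821)
wrist (array([ 546.5, -364.4,  128. ]), array([ 546.9, -365. ]), array([15.2,  5.6]), 89.6, 197)
```

View pics/w_h.png

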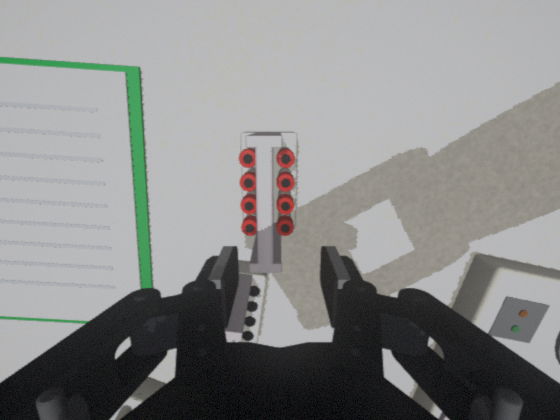

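Request:
drive_tool(travel=[[0.6, -0.6, 0], [0.5, -0.5, 0], [0, 0, 1], [0, 0, 2], [0, 0, 2], [0, 0, 1.7], [0, 0, 0.9], [0, 0, 0.4]], rotation=[[0, 0, 0], [0, 0, 0], [0, 0, 0], [0, 0, 0], [0, 0, 0], [0, 0, 0], [0, 0, 0], [0, 0, 0]])

```text
time_s: 29.68
eef_pos: [440.7, -372.3, 116.8]
orientation: [-0.157, 0.988, 0.001, -0.001]
ft_force: [-1.1, 0.1, 0.1]
gripper_width: 42.6
```

Request:
drive_tool(travel=[[0, 0, 0], [0, 0, 0], [0, 0, 0], [0, 0, 0], [0, 0, 0], [0, 0, 0], [0, 0, 0]], rotation=[[0, 0, 0], [0, 0, 0], [0, 0, 0], [0, 0, 0], [0, 0, 0], [0, 0, 0], [0, 0, 0]], hand=0)

```text
time_s: 30.27
eef_pos: [441.5, -372.9, 119.8]
orientation: [-0.157, 0.988, -0.001, 0.0]
ft_force: [0.8, 2.1, 6.1]
gripper_width: 10.3
```

```bash
python3 plan.py 644.5 -38 270 185.5
```

```text
t 30.27 pos [ 441.5 -372.9  119.8] yaw -162.0 tilt [ 0.0011 -0.0009] q6 -2.63 w 10.3 F [0.8 2.1 6.1]
rot_toolz 12.5 deg | before-rot cm [-29.68  25.55 -15.03] | after-rot cm [-23.41  31.39 -15.02]
```

Request:
drive_tool(travel=[[0, 0, -0.8], [0, 0, -1.7], [0, 0, -2.6], [0, 0, -3], [0, 0, -3], [0, 0, -2.4], [0, 0, -1.3], [0, 0, -0.2]], rotation=[[0, 0, 0], [0, 0, 0], [0, 0, 0], [0, 0, 0], [0, 0, 0], [0, 0, 3], [0, 0, 5], [0, 0, 4.5]])

```text
time_s: 30.93
eef_pos: [441.6, -373.1, 272.7]
orientation: [-0.046, 0.999, -0.002, 0.001]
ft_force: [0.4, -0.5, -2.7]
gripper_width: 10.3
```

Request:
drive_tool(travel=[[-0.7, 1, 0], [-1.4, 1.9, 0], [-2, 2.7, 0], [-2, 2.7, 0], [-2, 2.7, 0], [-2, 2.7, 0], [-2, 2.7, 0], [-2, 2.7, 0]], rotation=[[0, 0, 0], [0, 0, 0], [0, 0, 0], [0, 0, 0], [0, 0, 0], [0, 0, 0], [0, 0, 0], [0, 0, 0]])

```text
time_s: 31.6
eef_pos: [563.6, -166.8, 268.5]
orientation: [-0.049, 0.999, 0.0, -0.0]
ft_force: [1.0, 0.3, -1.9]
gripper_width: 10.3
```

Request:
drive_tool(travel=[[-2, 2.7, 0], [-2, 2.7, 0], [-2, 2.7, 0.5], [-1.5, 2, 1], [-1, 1.3, 1], [0, 0, 0.5], [0, 0, 0], [0, 0, 0]], rotation=[[0, 0, 0], [0, 0, 0], [0, 0, 0], [0, 0, 0], [0, 0, 0], [0, 0, 0], [0, 0, 0], [0, 0, 0]])

```text
time_s: 32.27
eef_pos: [636.3, -47.8, 238.3]
orientation: [-0.048, 0.999, -0.0, -0.001]
ft_force: [-0.2, -0.2, -3.2]
gripper_width: 10.5
```

```bash
python3 plan.py 644.5 -38 169.8 185.5;python3 wl.py i 210 300 450 750 -150 80
```

```text
t 32.27 pos [636.3 -47.8 238.3] yaw -174.4 tilt [-0.0012 -0.0002] q6 -1.78 w 10.5 F [-0.2 -0.2 -3.2]
rot_toolz 0.1 deg | before-rot cm [-0.92  0.9   6.85] | after-rot cm [-0.91  0.9   6.85]
wrist (array([627.8, -48.9, 274.2]), array([630.6, -48.1]), array([82.5, 81.4]), -40.1, 23681)
```

View pics/w_i.png

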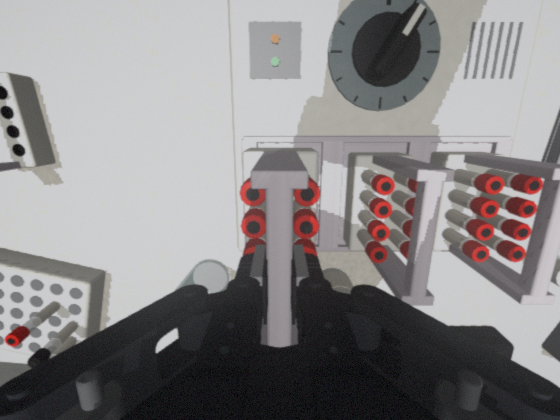

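Request:
drive_tool(travel=[[-0.9, 0.9, 0], [0, 0, 0.6], [0, 0, 1.6], [0, 0, 1.9], [0, 0, 1.2], [0, 0, 0.6], [0, 0, 0.4], [0, 0, 0.2]], rotation=[[0, 0, 0], [0, 0, 0], [0, 0, 0], [0, 0, 0], [0, 0, 0], [0, 0, 0], [0, 0, 0], [0, 0, 0]])

```text
time_s: 32.98
eef_pos: [644.9, -37.7, 173.8]
orientation: [-0.048, 0.999, -0.0, 0.0]
ft_force: [0.2, 0.1, -2.4]
gripper_width: 10.5
```

Request:
drive_tool(travel=[[0, 0, 0.1], [0, 0, 0.1], [0, 0, 0], [0, 0, 0]], rotation=[[0, 0, 0], [0, 0, 0], [0, 0, 0], [0, 0, 0]])

```text
time_s: 33.32
eef_pos: [645.1, -37.6, 172.3]
orientation: [-0.048, 0.999, -0.0, 0.0]
ft_force: [-0.7, -0.7, -2.9]
gripper_width: 10.3
```

```bash
python3 plan.py 644.9 -37.8 169.8 185.5
```

```text
t 33.32 pos [645.1 -37.6 172.3] yaw -174.5 tilt [ 0.0007 -0.0001] q6 -1.76 w 10.3 F [-0.7 -0.7 -2.9]
rot_toolz 0.0 deg | before-rot cm [ 0.02 -0.02  0.25] | after-rot cm [ 0.02 -0.02  0.25]
```

Request:
drive_tool(travel=[[0, 0, 0.1], [0, 0, 0.1], [0, 0, 0.05], [0, 0, 0]], rotation=[[0, 0, 0], [0, 0, 0], [0, 0, 0], [0, 0, 0]])

```text
time_s: 33.65
eef_pos: [645.0, -37.5, 169.9]
orientation: [-0.048, 0.999, 0.0, 0.0]
ft_force: [-2.8, 1.0, 4.2]
gripper_width: 10.2
```

Request:
drive_tool(travel=[[0, 0, 0], [0, 0, 0], [0, 0, 0], [0, 0, 0], [0, 0, -1], [0, 0, -2], [0, 0, -2], [0, 0, -1.5]], rotation=[[0, 0, 0], [0, 0, 0], [0, 0, 0], [0, 0, 0], [0, 0, 0], [0, 0, 0], [0, 0, 0], [0, 0, 0]], hand=0.5)

```text
time_s: 34.32
eef_pos: [645.1, -37.6, 236.8]
orientation: [-0.048, 0.999, -0.0, 0.001]
ft_force: [0.4, -0.6, 0.9]
gripper_width: 42.8
```

```bash
python3 look.py j;  python3 plan.py 492.2 37.7 160 155.3
```

```text
top
bench (array([ 596.6, -361.4,  129.4]), array([ 597.4, -361.5]), array([99.7, 24.7]), 9.8, 223)
warmer (array([677.3,  62.1, 179.1]), array([672.8,  62.6]), array([24.5, 10.5]), 1.5, 25)
warmer (array([627. , 138.5, 179.3]), array([627.8, 138.7]), array([100.9,  23.3]), 5.0, 216)
warmer (array([620.5, -39.9, 179.6]), array([623.4, -42.4]), array([55.9, 20.6]), -1.2, 119)
tray (array([519.6, 324.2, 133.7]), array([519.7, 325. ]), array([98.7, 22.6]), -0.6, 234)
tray (array([517.5, 415.5, 133.2]), array([518.3, 417.1]), array([98.7, 25.2]), -0.9, 245)
scene
bench (array([ 599.5, -360.1,  129.6]), array([ 596.3, -361.5]), array([105.7,  24.3]), 9.8, 194)
warmer (array([651. , -36.4, 179.5]), array([645. , -37.9]), array([100.8,  24.9]), 5.7, 229)
warmer (array([638.6,  53. , 179.8]), array([635.4,  51.9]), array([102. ,  24.2]), 5.8, 226)
warmer (array([630.3, 139.5, 179.6]), array([625.6, 139.1]), array([105.5,  24.2]), 5.8, 226)
tray (array([523.1, 325.2, 134.5]), array([517.4, 325.4]), array([104. ,  23.4]), -0.8, 211)
tray (array([522.5, 416.4, 133.9]), array([516.8, 416.9]), array([102.8,  24.2]), -0.7, 240)
grip (array([483.5,  44.5,  93.2]), array([484.1,  42.2]), array([42.9, 15.9]), -24.0, 76)
t 34.42 pos [645.7 -37.7 238.1] yaw -174.5 tilt [ 0.0046 -0.0005] q6 -1.76 w 42.8 F [-0.2  1.3  1. ]
rot_toolz 30.2 deg | before-rot cm [14.59  8.99  7.73] | after-rot cm [17.1   0.43  7.81]
```

View pics/scene_j.png

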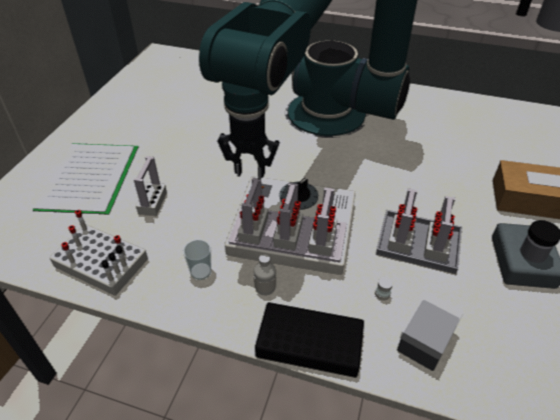

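Request:
drive_tool(travel=[[0, 0, 0], [0, 0, 0], [0, 0, 0], [0, 0, 0], [0, 0, 0], [1.2, 0, 0], [2.2, 0, 0], [2.5, 0.1, 0]], rotation=[[0, 0, 6], [0, 0, 6], [0, 0, 6], [0, 0, 6], [0, 0, 6], [0, 0, 0], [0, 0, 0], [0, 0, 0]], hand=0.4)

```text
time_s: 35.08
eef_pos: [590.5, -12.1, 233.2]
orientation: [0.211, 0.978, -0.0, -0.001]
ft_force: [-1.5, 1.0, 0.5]
gripper_width: 34.4
```

Request:
drive_tool(travel=[[2.5, 0.1, 0], [2.5, 0.1, 0], [2.5, 0.1, 0], [2.2, 0, 0], [1.2, 0, 0], [0, 0, 0], [0, 0, 0], [0, 0, 0]], rotation=[[0, 0, 0], [0, 0, 0], [0, 0, 0], [0, 0, 0], [0, 0, 0], [0, 0, 0], [0, 0, 0], [0, 0, 0]])

```text
time_s: 35.75
eef_pos: [494.2, 35.4, 234.2]
orientation: [0.212, 0.977, -0.0, 0.0]
ft_force: [-0.1, -1.1, -0.1]
gripper_width: 34.6
```

```bash
python3 plan.py 492.3 37.7 81 155.3; python3 wl.py k 84 105 430 560 -50 110
```

```text
t 35.75 pos [494.2  35.4 234.2] yaw 155.6 tilt [ 0.0002 -0.0002] q6 -1.12 w 34.6 F [-0.1 -1.1 -0.1]
rot_toolz 0.3 deg | before-rot cm [ 0.27  0.13 15.32] | after-rot cm [ 0.26  0.13 15.32]
wrist (array([488.7,  40. ,  95.4]), array([490.2,  39.7]), array([59. , 13.2]), -24.7, 892)
```

View pics/w_k.png

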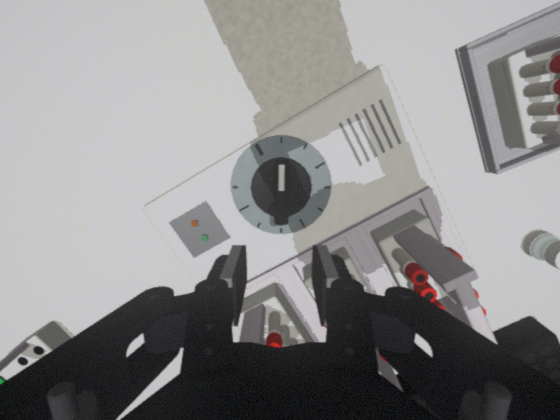

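Request:
drive_tool(travel=[[0.4, 0.2, 0.5], [0, 0, 2], [0, 0, 3], [0, 0, 3.3], [0, 0, 2.8], [0, 0, 2], [0, 0, 1.2], [0, 0, 0.4]], rotation=[[0, 0, 0.3], [0, 0, 0], [0, 0, 0], [0, 0, 0], [0, 0, 0], [0, 0, 0], [0, 0, 0], [0, 0, 0]])

```text
time_s: 36.47
eef_pos: [490.1, 39.1, 79.9]
orientation: [0.215, 0.977, -0.0, -0.002]
ft_force: [-0.2, -0.3, -0.1]
gripper_width: 33.9
```

Request:
drive_tool(travel=[[0, 0, 0], [0, 0, 0], [0, 0, 0], [0, 0, 0], [0, 0, 0], [0, 0, 0]], rotation=[[0, 0, 0], [0, 0, 0], [0, 0, 0], [0, 0, 0], [0, 0, 0], [0, 0, 0]], hand=0, newtons=50)

```text
time_s: 36.97
eef_pos: [491.2, 39.0, 83.2]
orientation: [0.215, 0.977, -0.0, 0.001]
ft_force: [-2.0, -4.4, 3.3]
gripper_width: 13.1
```

```bash
python3 plan.py 491.8 38 81 155.3; python3 -c "
from h import *
s=r.sense();print(s['joints'].round(2),s['wrist_torque'])"
```

```text
t 36.97 pos [491.2  39.   83.2] yaw 155.2 tilt [ 0.0012 -0.0003] q6 -1.11 w 13.1 F [-2.  -4.4  3.3]
rot_toolz -0.1 deg | before-rot cm [-0.1  -0.07  0.22] | after-rot cm [-0.1  -0.07  0.22]
[ 0.03 -0.2   2.01 -0.    1.33 -1.11] [-0.73894255  0.3400126   0.04092109]
```

Request:
drive_tool(travel=[[0, 0, 0], [0, 0, 0], [0, 0, 0], [0, 0, 0], [0, 0, 0], [0, 0, 0], [0, 0, 0], [0, 0, 0]], rotation=[[0, 0, 2], [0, 0, 4], [0, 0, 5], [0, 0, 5], [0, 0, 5], [0, 0, 5], [0, 0, 5], [0, 0, 5]])

```text
time_s: 37.63
eef_pos: [490.8, 38.5, 83.2]
orientation: [0.508, 0.862, -0.001, 0.0]
ft_force: [-7.4, -9.6, 9.0]
gripper_width: 12.6
```

```bash
python3 plan.py 491.2 39 83.2 155.2; python3 -c "
from h import *
s=r.sense();print(s['joints'].round(2),s['wrist_torque'])"
```

```text
t 37.63 pos [490.8  38.5  83.2] yaw 119.0 tilt [ 0.0001 -0.0015] q6 -0.48 w 12.6 F [-7.4 -9.6  9. ]
rot_toolz -36.2 deg | before-rot cm [ 0.02  0.05 -0.  ] | after-rot cm [-0.01  0.06 -0.  ]
[ 0.03 -0.2   2.01 -0.    1.33 -0.48] [-1.57853338  1.34810452  0.26031354]
```

Request:
drive_tool(travel=[[0, 0, 0], [0, 0, 0], [0, 0, 0], [0, 0, 0], [0, 0, 0], [0, 0, 0], [0, 0, 0], [0, 0, 0]], rotation=[[0, 0, 5], [0, 0, 5], [0, 0, 5], [0, 0, 5], [0, 0, 5], [0, 0, 5], [0, 0, 5], [0, 0, 5]])

```text
time_s: 38.3
eef_pos: [490.2, 38.4, 83.1]
orientation: [0.772, 0.636, -0.001, 0.0]
ft_force: [-15.5, -10.1, 12.7]
gripper_width: 12.8
```

Request:
drive_tool(travel=[[0, 0, 0], [0, 0, 0], [0, 0, 0], [0, 0, 0], [0, 0, 0], [0, 0, 0], [0, 0, 0], [0, 0, 0]], rotation=[[0, 0, 5], [0, 0, 5], [0, 0, 5], [0, 0, 5], [0, 0, 5], [0, 0, 5], [0, 0, 5], [0, 0, 5]])

```text
time_s: 38.97
eef_pos: [489.6, 38.7, 83.1]
orientation: [0.943, 0.334, -0.002, -0.0]
ft_force: [-22.3, -7.2, 17.6]
gripper_width: 13.1
```

Request:
drive_tool(travel=[[0, 0, 0], [0, 0, 0], [0, 0, 0], [0, 0, 0], [0, 0, 0], [0, 0, 0], [0, 0, 0], [0, 0, 0]], rotation=[[0, 0, 5], [0, 0, 5], [0, 0, 5], [0, 0, 5], [0, 0, 5], [0, 0, 5], [0, 0, 5], [0, 0, 5]])

```text
time_s: 39.63
eef_pos: [489.3, 39.3, 83.1]
orientation: [1.0, -0.009, -0.002, -0.0]
ft_force: [-26.0, -1.1, 18.2]
gripper_width: 12.9
```

```bash
python3 plan.py 491.2 39 83.2 -54.7; python3 wl.py l 84 105 430 560 -50 110
```

```text
t 39.63 pos [489.3  39.3  83.1] yaw -1.0 tilt [-0.0043  0.0003] q6 1.62 w 12.9 F [-26.   -1.1  18.2]
rot_toolz 53.7 deg | before-rot cm [ 0.19  0.03 -0.01] | after-rot cm [ 0.14 -0.14 -0.01]
wrist (array([495.8,  39.3,  95.2]), array([492.1,  37.4]), array([58.1, 37.2]), 21.6, 4866)
```

View pics/w_l.png

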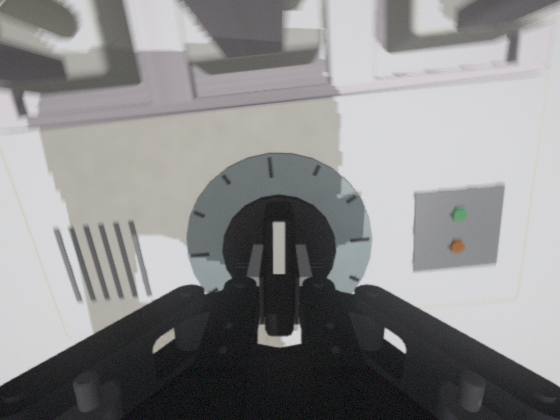

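Request:
drive_tool(travel=[[0, 0, 0], [0, 0, 0], [0, 0, 0], [0, 0, 0], [0, 0, -0.5], [0, 0, -1.5], [0, 0, -2], [0, 0, -1]], rotation=[[0, 0, 0], [0, 0, 0], [0, 0, 0], [0, 0, 0], [0, 0, 0], [0, 0, 0], [0, 0, 0], [0, 0, 0]], hand=0.4)

```text
time_s: 40.35
eef_pos: [491.4, 39.2, 134.7]
orientation: [1.0, -0.007, 0.001, -0.0]
ft_force: [-0.1, -0.2, 0.7]
gripper_width: 34.1
```

Request:
drive_tool(travel=[[0, 0, -1], [0, 0, -1], [0, 0, 0], [0, 0, 0], [0, 0, 0], [0, 0, 0], [0, 0, 0], [0, 0, 0]], rotation=[[0, 0, -7], [0, 0, -7], [0, 0, -7], [0, 0, -7], [0, 0, -7], [0, 0, -7], [0, 0, -7], [0, 0, -7]])

```text
time_s: 41.02
eef_pos: [490.9, 39.2, 152.4]
orientation: [0.885, 0.466, 0.0, 0.0]
ft_force: [0.9, 0.3, -0.6]
gripper_width: 34.0
```

Request:
drive_tool(travel=[[0, 0, 0], [0, 0, 0], [0, 0, 0], [0, 0, 0], [0, 0, 0], [0, 0, 0], [0, 0, 0], [0, 0, 0]], rotation=[[0, 0, -7], [0, 0, -7], [0, 0, -7], [0, 0, -7], [0, 0, -7], [0, 0, -7], [0, 0, -7], [0, 0, -7]])

```text
time_s: 41.68
eef_pos: [490.9, 39.2, 152.5]
orientation: [0.562, 0.827, 0.0, 0.0]
ft_force: [-0.2, -0.5, -0.1]
gripper_width: 34.0
```

Request:
drive_tool(travel=[[0, 0, 0], [0, 0, 0], [0, 0, 0], [0, 0, 0], [0, 0, 0], [0, 0, 0], [0, 0, 0], [0, 0, 0]], rotation=[[0, 0, -7], [0, 0, -7], [0, 0, -7], [0, 0, -7], [0, 0, -7], [0, 0, -7], [0, 0, -7], [0, 0, -7]])

```text
time_s: 42.35
eef_pos: [490.9, 39.2, 152.5]
orientation: [0.108, 0.994, 0.0, 0.0]
ft_force: [0.2, 0.5, -0.3]
gripper_width: 34.2
```

Request:
drive_tool(travel=[[0, 0, 0], [0, 0, 0], [0, 0, 0], [0, 0, 0], [0, 0, 0]], rotation=[[0, 0, -7], [0, 0, -7], [0, 0, -4.5], [0, 0, 0], [0, 0, 0]])

```text
time_s: 42.77
eef_pos: [490.9, 39.2, 152.4]
orientation: [-0.049, 0.999, 0.0, 0.0]
ft_force: [-0.2, -0.5, -0.9]
gripper_width: 34.1
```

```bash
python3 plan.py 489.8 39.3 81 185.5; python3 wl.py m 84 105 430 560 -50 110
```

```text
t 42.77 pos [490.9  39.2 152.4] yaw -174.4 tilt [0.0002 0.    ] q6 -1.64 w 34.1 F [-0.2 -0.5 -0.9]
rot_toolz 0.1 deg | before-rot cm [0.11 0.02 7.14] | after-rot cm [0.11 0.02 7.14]
wrist (array([488. ,  38.8,  95.2]), array([490.3,  39.2]), array([59.3, 14. ]), 5.2, 1752)
```

View pics/w_m.png

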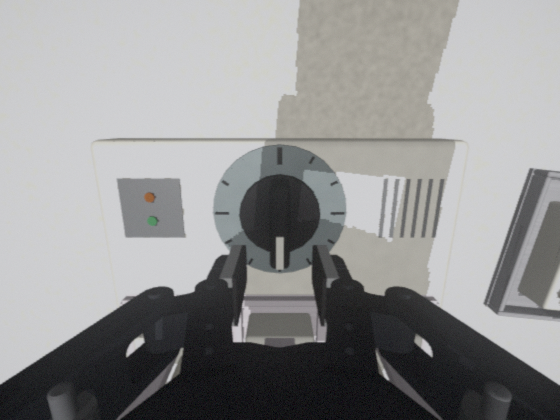

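Request:
drive_tool(travel=[[0.1, 0, 0.5], [0, 0, 1.5], [0, 0, 1.9], [0, 0, 1.6], [0, 0, 1], [0, 0, 0.5], [0, 0, 0.1], [0, 0, 0]], rotation=[[0, 0, 0], [0, 0, 0], [0, 0, 0], [0, 0, 0], [0, 0, 0], [0, 0, 0], [0, 0, 0], [0, 0, 0]])

```text
time_s: 43.48
eef_pos: [490.0, 39.0, 81.6]
orientation: [-0.05, 0.999, 0.0, 0.0]
ft_force: [1.1, -0.4, 0.8]
gripper_width: 33.9
```

Request:
drive_tool(travel=[[0, 0, 0], [0, 0, 0], [0, 0, 0], [0, 0, 0], [0, 0, 0]], rotation=[[0, 0, 0], [0, 0, 0], [0, 0, 0], [0, 0, 0], [0, 0, 0]], hand=0)

```text
time_s: 43.9
eef_pos: [490.3, 39.3, 82.4]
orientation: [-0.05, 0.999, 0.0, 0.001]
ft_force: [-2.4, 3.2, 6.9]
gripper_width: 13.0
```

Request:
drive_tool(travel=[[0, 0, 0], [0, 0, 0], [0, 0, 0], [0, 0, 0], [0, 0, 0], [0, 0, 0], [0, 0, 0], [0, 0, 0]], rotation=[[0, 0, 2], [0, 0, 4], [0, 0, 5], [0, 0, 5], [0, 0, 5], [0, 0, 5], [0, 0, 5], [0, 0, 5]])

```text
time_s: 44.57
eef_pos: [490.2, 39.2, 82.3]
orientation: [0.263, 0.965, 0.0, 0.001]
ft_force: [-2.4, 1.8, 7.6]
gripper_width: 13.0
```

```bash
python3 plan.py 490.3 39.2 82 95.5
```

```text
t 44.57 pos [490.2  39.2  82.3] yaw 149.5 tilt [0.0012 0.0002] q6 -1.01 w 13.0 F [-2.4  1.8  7.6]
rot_toolz 54.0 deg | before-rot cm [-0.    0.    0.03] | after-rot cm [0.   0.01 0.03]
```

Forces are low this time. The remaining turn is 54°.

Request:
drive_tool(travel=[[0, 0, 0], [0, 0, 0], [0, 0, 0], [0, 0, 0], [0, 0, 0], [0, 0, 0], [0, 0, 0], [0, 0, 0]], rotation=[[0, 0, 5], [0, 0, 5], [0, 0, 5], [0, 0, 5], [0, 0, 5], [0, 0, 5], [0, 0, 5], [0, 0, 5]])

```text
time_s: 45.23
eef_pos: [490.1, 39.1, 82.3]
orientation: [0.577, 0.817, 0.0, 0.0]
ft_force: [-4.2, 1.7, 8.0]
gripper_width: 13.1
```

Request:
drive_tool(travel=[[0, 0, 0], [0, 0, 0], [0, 0, 0], [0, 0, 0], [0, 0, 0], [0, 0, 0]], rotation=[[0, 0, 5], [0, 0, 5], [0, 0, 3], [0, 0, 0], [0, 0, 0], [0, 0, 0]])

```text
time_s: 45.73
eef_pos: [490.1, 39.1, 82.4]
orientation: [0.665, 0.747, 0.0, 0.0]
ft_force: [-4.4, 1.4, 7.4]
gripper_width: 12.8
```

```bash
python3 plan.py 490.3 39.2 82 95.5
```

```text
t 45.73 pos [490.1  39.1  82.4] yaw 96.7 tilt [0.0008 0.0001] q6 -0.09 w 12.8 F [-4.4  1.4  7.4]
rot_toolz 1.2 deg | before-rot cm [0.   0.02 0.04] | after-rot cm [0.   0.02 0.04]
```

Request:
drive_tool(travel=[[0, 0, 0], [0, 0, 0], [0, 0, 0], [0, 0, 0], [0, 0, -0.5], [0, 0, -1.5], [0, 0, -2.5], [0, 0, -3]], rotation=[[0, 0, 0], [0, 0, 0], [0, 0, 0], [0, 0, 0], [0, 0, 0], [0, 0, 0], [0, 0, 0], [0, 0, 0]], hand=0.4)

```text
time_s: 46.4
eef_pos: [489.1, 39.0, 156.2]
orientation: [0.664, 0.747, -0.001, -0.001]
ft_force: [1.0, -0.2, -0.0]
gripper_width: 34.1
```

Request:
drive_tool(travel=[[0, 0, -3], [0, 0, -3], [0, 0, -3], [0, 0, -1], [0, 0, 0], [0, 0, 0]], rotation=[[0, 0, 0], [0, 0, 0], [0, 0, 0], [0, 0, 0], [0, 0, 0], [0, 0, 0]])

```text
time_s: 46.9
eef_pos: [489.9, 39.0, 256.3]
orientation: [0.664, 0.747, 0.0, 0.0]
ft_force: [0.1, -0.5, -0.7]
gripper_width: 34.2
```

```bash
python3 plan.py 490.3 39.2 82 95.5; python3 wl.py n 84 105 430 560 -50 110; python3 look.py n
```

```text
t 46.90 pos [489.9  39.  256.3] yaw 96.7 tilt [ 0.0004 -0.    ] q6 -0.09 w 34.2 F [ 0.1 -0.5 -0.7]
rot_toolz 1.2 deg | before-rot cm [1.000e-02 4.000e-02 1.743e+01] | after-rot cm [1.000e-02 4.000e-02 1.743e+01]
wrist (array([490.1,  40.9,  95.3]), array([490.2,  39.9]), array([58.9, 14. ]), -84.4, 788)
top
bench (array([ 596.8, -361.2,  129.5]), array([ 597.5, -361.3]), array([99.8, 23.1]), 10.8, 225)
warmer (array([660.5, -36.4, 179.5]), array([655. , -34.2]), array([82.7, 21.2]), 0.9, 155)
warmer (array([652.3,  53.5, 179.4]), array([649.8,  50.6]), array([76.2, 24. ]), 10.4, 155)
warmer (array([648.8, 140.3, 179.3]), array([644.3, 142.1]), array([67.4, 22.8]), 1.3, 133)
warmer (array([602.2, -49.6, 179.9]), array([602.9, -49.7]), array([10.5,  5.3]), -1.2, 9)
tray (array([519.7, 324.3, 133.4]), array([519.7, 324.9]), array([98.3, 23.4]), -1.5, 236)
tray (array([517.2, 415.5, 133.3]), array([518.1, 417.1]), array([98.1, 25.7]), -1.0, 244)
scene
bench (array([ 599.4, -360.1,  129.7]), array([ 595.8, -361.3]), array([104.5,  25.2]), 10.4, 191)
warmer (array([649.6, -36.6, 179.7]), array([644.4, -38. ]), array([102.6,  23.9]), 5.7, 227)
warmer (array([639.8,  53. , 179.8]), array([634.5,  51.9]), array([107. ,  23.8]), 5.4, 227)
warmer (array([630.2, 139.3, 179.9]), array([627.1, 138.7]), array([102.5,  23.9]), 5.2, 225)
tray (array([522.1, 325.1, 134.3]), array([517.5, 325.4]), array([103.8,  23.5]), -0.9, 212)
tray (array([521.8, 416.4, 134.1]), array([517.1, 416.6]), array([106.6,  23.8]), -0.6, 237)
grip (array([491.7,  45.7,  93.7]), array([490.6,  38.1]), array([58.3, 20. ]), -81.3, 95)
```

View pics/w_n.png

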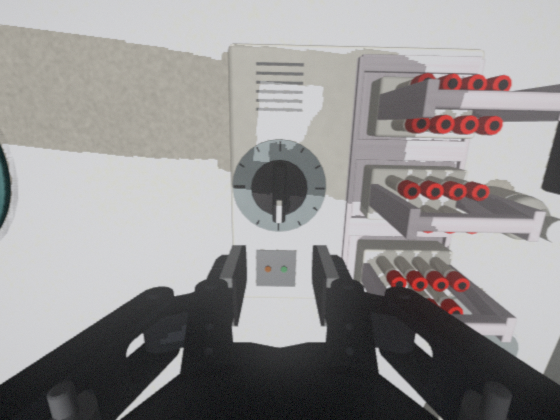

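View pics/scene_n.png

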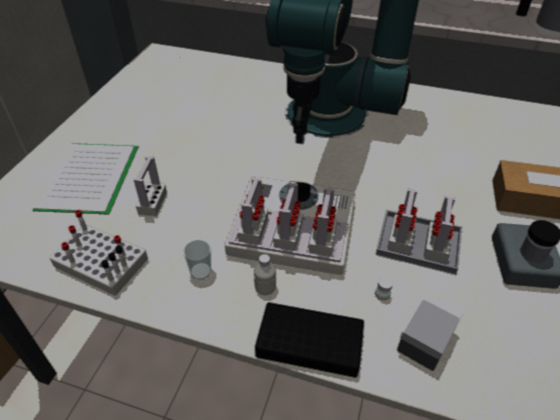

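The pointer stands at −84.4° against −84.5° for 9 clicks. All the carriers are seated, nothing is touched and the arm is clear.

```bash
python3 -c "
from station import r
print(r.finish_job())"
```

```text
the job is handed in; nothing more can be done
None
```

The job is handed in, at about 47 s of the 210 s allowed; the interface gave no verdict.

- **Finished carriers:** Both were lifted out of the warmer and stand in the return tray. Their handle centres are about 45 mm either side of the tray's centre, and their handle tops are at the expected height.
- **New carriers:** All three stand in bays of their own. The last check put each about 2–3 mm or less from its bay centre, with handle heights matching the bay floor.
- **Dial:** It was wound from 1 click to 9. My first grip sat about 2 mm off the dial's axis and the side force rose to about 26 N, so I let go at 6 clicks. I re-centred and finished with under 10 N. In the last pictures the dial pointer was within about 0.1° of the 9-click mark.
- **Bystanders:** The empty carrier's measured position did not change. The jar, beaker and bottle look unmoved in the pictures, but I did not measure them. The arm ended clear of everything.

**Checks that disagreed:** The top and wrist cameras differed by about 2 mm on the dial's centre, and I used the wrist camera's value. In the final top view the arm hid part of the handles in the bays, so those positions come from the scene camera. Lowering the second finished carrier into the tray gave a brief wrist force of about 58 N, under the 120 N limit.

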